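# Pack the casting cups into the vacuum pot and bolt its cover down crosswise

## Robot

A 6-joint arm with a two-finger parallel gripper is mounted at the origin on a cart in front of the work surface, level with it; the furniture and walls round the work are solid. World frame = base frame: x ahead of the robot, y to its left, z up, the work surface at z = 0. Lengths are in m, angles in rad, forces in N, time in s.
With the tool pointing down it reaches from about 0.275 to 0.75 m from the base axis. Payload 10.2 kg.
Tool frame: the origin (TCP) lies at the very end of the fingers, on their centre line; the grasp point (between the pads) lies 19 mm behind it; z points along the fingers, y is the line along which they close (so a half turn about z gives the same grasp; the last joint's range is limited). The gripper opens to 88 mm and grips with 3 to 60 N. Pads are 18 mm wide; open, the fingers measure 123 mm over their backs; the gripper's body (75 mm by 187 mm) begins 45 mm behind the grasp point.
Start: joints at [1.124, 0.313, 1.498, -0, 1.331, -0.223], TCP at [0.117, 0.512, 0.239] pointing down, gripper open.
Joint ranges: [-2.94, 2.94], [-0.97, 2.17], [0.19, 2.56], [-1.23, 4.37], [0.02, 3.11], [-2.88, 2.88]. Speed limits (rad/s): [2.39, 2.39, 3.01, 3.14, 3.14, 3.14].

## Interface

Orientations are given as a rotation vector (axis times angle).
In Python, from cell import bot gives the robot as it stands.
- The arm moves only by the tool send_rows, never from a script. Its argument "targets" is a list of rows, each a list of 7 numbers: the shift along the world's x, y, z in mm, then the turn, a rotation vector about the world's x, y, z in degrees, then the closure, from 0 (fully open) to 1 (shut). A call has 1 to 20 rows; each row shifts and turns the commanded pose from where the row before left it; what a row does not reach is not made up. A row lasts 1/12 s, in which the tool goes at most 41.7 mm and 7.16 degrees, less where a joint would pass 70% of its speed; a pose out of reach is approached as far as the arm can. A call with a gripper value outside its range is refused whole. The fingers move at their own pace and stop on an object; "force" is the grip in N (left out, the last holds). Time passes only in rows, so rows that do not move let the fingers close. It gives the time, the measured TCP pose, the force, the opening and the grip force at its end, in the units of the state.
- bot.observe(): the state, without advancing time (a new reading comes with each control period).
- bot.snapshot(name): name is "scene" or "top" or "wrist"; returns (picture, depth): 420x560x3 uint8, blue, green, red; 420x560 float32, m along the optical axis (not along the pixel's ray), 0 where there is no reading.
- bot.camera_info(name): a dict with "intrinsics" (3x3 intrinsics, pixels), "k1" (the pictures are not rectified: a ray, as slopes to the right and down, at radius r is drawn at 1 + k1 r^2 times it, then the intrinsics apply), "R" (3x3) and "t" (3): a world point X has camera coordinates R X + t. Camera axes: x right, y down, z forward; pixel columns grow to the right and rows downward; lengths in m; the calibration is good to about 2 mm. A picture is of the moment at which its call begins: read the wrist's pose just before it. camera_info takes no time and is no camera call; for the wrist camera it gives the pose at the moment of the call.
- bot.close_job(): hands the job in; it is judged then, once.
The state is a dict: "time": time; "joint_positions": joint angles; "qvel": joint speeds; "effort": joint torques, N m; "ee_pos": TCP position; "tool_rot": TCP orientation; "wrist_force": force on the tool from outside, world axes, zero at the start; "ft_torque": the same for the moment, N m; "grip_width": finger opening in m; "finger_force": force on a finger pad.
Only numpy, scipy, OpenCV 4.12 (cv2) and the standard library are available. Lean on these libraries where they do the work, as an engineer would, in place of code of your own. Each camera call takes 0.05 s, during which the arm holds its last target. There are 200 camera calls.

## Task

Put the loose steel casting cups away in the vacuum pot, nested upright one inside the other in the cup that is fixed in its middle, then set the gasketed cover on the pot so that it sits flat with its brass nozzle over the brass tongue of the pot's flange. Tighten the four wing screws clockwise evenly in two rounds of about a quarter turn per screw, each round in cross order: one screw, the one diagonally opposite, then the remaining two.

Things in the scene. Friction and masses are not known exactly. Their poses are not given: they have to be found in the camera images.
- cup_1_mid (a point): round stackable steel cup (two or three are there; None: absent), open at the top, 60 across the rim, 37 high: upright rim band 3 high, below it a cone to 30 across the flat foot; wall 2, floor 10 thick, so a nested cup stands 10 higher than the one it is in, with 1 to 2 of play. Starts upright on the bench or on a 16 high board. Point on its axis half-way up; z up; 90 g.
- cup_2_mid (a point): round stackable steel cup (two or three are there; None: absent), open at the top, 60 across the rim, 37 high: upright rim band 3 high, below it a cone to 30 across the flat foot; wall 2, floor 10 thick, so a nested cup stands 10 higher than the one it is in, with 1 to 2 of play. Starts upright on the bench or on a 16 high board. Point on its axis half-way up; z up; 90 g.
- cup_3_mid (a point): round stackable steel cup (two or three are there; None: absent), open at the top, 60 across the rim, 37 high: upright rim band 3 high, below it a cone to 30 across the flat foot; wall 2, floor 10 thick, so a nested cup stands 10 higher than the one it is in, with 1 to 2 of play. Starts upright on the bench or on a 16 high board. Point on its axis half-way up; z up; 90 g.
- pot_axis (a point): the vacuum pot, fixed to the bench: round, open above, inside 116 across, floor 8 thick and 77 below the gasket's top, standing on three legs 28 high, flange 170 across with its top 110 over the bench, rubber gasket ring on it 3 high. Point on its axis at the gasket's top, 113 over the bench; z up; -x points to the brass tongue. On its floor in the middle a cup of the same shape as the loose ones is fixed upright (its foot 36 over the bench).
- pot_mark (a point): the mark: outer end of the brass tongue (12 wide) that sticks out of the pot's flange, 106 from the pot's axis.
- cover_handle (a point): the cover, loose, about 0.7 kg with its screws: disc 170 across, 8 thick, under it a centring boss 110 across and 8 deep that drops into the pot with 3 play all round. Point: centre of its black bar handle (46 along x, 12 thick along y, 36 high), on its axis, 40 above its underside (the boss's flat bottom), 12 below the handle's top. z up, -x towards the nozzle. Starts on a wooden riser 50 high; seated, this point is 145 over the bench.
- cover_nozzle (a point): tip of the brass hose nozzle that sticks out of the cover's edge, 106 from its axis.
- wing_1_grip (a point): wing screw 1 of the cover: steel bar 40 long, 9 thick, 26 high, standing on a hub 6 high on the cover's disc, with a small brass stud on top at one end. Point on the screw's axis, 40 above the cover's underside, 8 below the bar's top. x along the bar towards the stud, z up. Diagonally across: wing 3.
- wing_2_grip (a point): wing screw 2 of the cover: steel bar 40 long, 9 thick, 26 high, standing on a hub 6 high on the cover's disc, with a small brass stud on top at one end. Point on the screw's axis, 40 above the cover's underside, 8 below the bar's top. x along the bar towards the stud, z up. Diagonally across: wing 4.
- wing_3_grip (a point): wing screw 3 of the cover: steel bar 40 long, 9 thick, 26 high, standing on a hub 6 high on the cover's disc, with a small brass stud on top at one end. Point on the screw's axis, 40 above the cover's underside, 8 below the bar's top. x along the bar towards the stud, z up. Diagonally across: wing 1.
- wing_4_grip (a point): wing screw 4 of the cover: steel bar 40 long, 9 thick, 26 high, standing on a hub 6 high on the cover's disc, with a small brass stud on top at one end. Point on the screw's axis, 40 above the cover's underside, 8 below the bar's top. x along the bar towards the stud, z up. Diagonally across: wing 2.
- wing_1 (a joint): turn of wing screw 1, grows clockwise seen from above: 0 = loose, stud pointing straight away from the cover's centre; 1.57 after a quarter turn; 3.14 = stud at the centre, tight. Travel -0.1 to 3.7; stays where it is left (drag 0.05 N m). Screws stand 73 from the cover's axis, 90 degrees apart.
- wing_2 (a joint): turn of wing screw 2, grows clockwise seen from above: 0 = loose, stud pointing straight away from the cover's centre; 1.57 after a quarter turn; 3.14 = stud at the centre, tight. Travel -0.1 to 3.7; stays where it is left (drag 0.05 N m). Screws stand 73 from the cover's axis, 90 degrees apart.
- wing_3 (a joint): turn of wing screw 3, grows clockwise seen from above: 0 = loose, stud pointing straight away from the cover's centre; 1.57 after a quarter turn; 3.14 = stud at the centre, tight. Travel -0.1 to 3.7; stays where it is left (drag 0.05 N m). Screws stand 73 from the cover's axis, 90 degrees apart.
- wing_4 (a joint): turn of wing screw 4, grows clockwise seen from above: 0 = loose, stud pointing straight away from the cover's centre; 1.57 after a quarter turn; 3.14 = stud at the centre, tight. Travel -0.1 to 3.7; stays where it is left (drag 0.05 N m). Screws stand 73 from the cover's axis, 90 degrees apart.
- cover: the same cover; origin on its axis at the flat bottom of its centring boss. A tall blasting cabinet stands at the back of the bench between the cover and the pot: carry things round in front of it.

How it is judged:
By the outcome, as a careful person would: the job done as asked, in the order asked, and still so for the second after the job is handed in, with the robot touching nothing.
Of cup_1, cup_2, cup_3 only 2 to 3 are there at a start; the rules pass over those that are not, and their reading is None.
At some moment in a run one of cup_1, cup_2, cup_3 may be knocked a few centimetres aside while the robot is not near it.
It also fails if it takes over 210 s, if anything falls off the work surface, if the arm or the gripper's body presses on something with over 40 N, if the wrist force passes 120 N, or if a joint passes its speed limit or range.

## Working session

There is one attempt and no reset: what is moved stays moved. The work goes in short steps, Python scripts to look and compute and a tool call to move; the robot and the scene stay as the last step left them, time stands still between calls to the robot, and variables do not carry over. Pictures are saved under pics/ and viewed, at most 14 in all, crops included, and the job is handed in when it is done.

Besides the shell and the picture viewer there is one more tool, called after "Call:" as name([rows], argument=value, ...), one row to a line, values as JSON. send_rows: Moves the arm, as the interface text tells. Its arguments: {"type":"object","properties":{"targets":{"type":"array","items":{"type":"array","items":{"type":"number"}}},"force":{"type":"number"}},"required":["targets"]}

```bash
ls; mkdir -p pics
cat > h.py <<'E'
import numpy as np, cv2
from cell import bot
def snap(n,f=None):
    ci=bot.camera_info(n); p,d=bot.snapshot(n)
    if f: cv2.imwrite('pics/'+f,p)
    return p,d,ci
def world(ci,d):
    K=np.array(ci['intrinsics']);k1=ci['k1'];R=np.array(ci['R']);t=np.array(ci['t'])
    h,w=d.shape;u,v=np.meshgrid(np.arange(w),np.arange(h))
    pts=cv2.undistortPoints(np.stack([u.ravel(),v.ravel()],1).astype(np.float64)[:,None],K,np.array([k1,0,0,0,0.]))[:,0]
    z=d.ravel();X=np.c_[pts*z[:,None],z]
    return ((X-t)@R).reshape(h,w,3)
def px(ci,X):
    K=np.array(ci['intrinsics']);R=np.array(ci['R']);t=np.array(ci['t'])
    return cv2.projectPoints(np.atleast_2d(X).astype(float),cv2.Rodrigues(R)[0],t,K,np.array([ci['k1'],0,0,0,0.]))[0][:,0]
E
python3 - <<'E'
from h import *
print(bot.observe())
for n in('scene','top','wrist'):
    p,d,ci=snap(n,n+'0.png'); np.savez('/tmp/'+n+'0.npz',p=p,d=d,W=world(ci,d)); print(n,-np.array(ci['R']).T@ci['t'],ci['intrinsics'][0][0],ci['k1'],(d>0).mean())
E
```

```text
pics
{'time': 0.0, 'joint_positions': array([ 1.12358041e+00,  3.13429416e-01,  1.49841457e+00, -1.69670455e-05,
        1.33095083e+00, -2.23373366e-01]), 'qvel': array([ 4.51218950e-04, -4.92029537e-04,  7.85481805e-04,  9.24414294e-05,
        1.75955428e-03, -2.51617539e-04]), 'effort': array([-1.48781521e-03, -4.02204359e+01, -2.52265245e+01,  6.93723047e-02,
        3.52049782e-02, -1.16834331e-04]), 'ee_pos': array([0.11643917, 0.51168986, 0.23818006]), 'tool_rot': array([-3.50828645e-01, -3.12155938e+00,  1.79150371e-03]), 'wrist_force': array([-0.6573041 , -0.10870689, -0.15176769]), 'ft_torque': array([-0.00667782, -0.03061467, -0.01622258]), 'finger_force': 0.0, 'grip_width': 0.08786277948570194}
scene [-0.24321532 -0.38309935  0.92943645] 390.40045691921705 0.0029172214529445987 0.9956675170068027
top [0.3704748  0.03088404 1.14205042] 397.6513046243657 -0.07254247643253621 0.9961989795918368
wrist [0.05112086 0.52700265 0.3847817 ] 344.8524601328761 -0.04843638345127586 0.9941284013605443
```

View pics/top0.png

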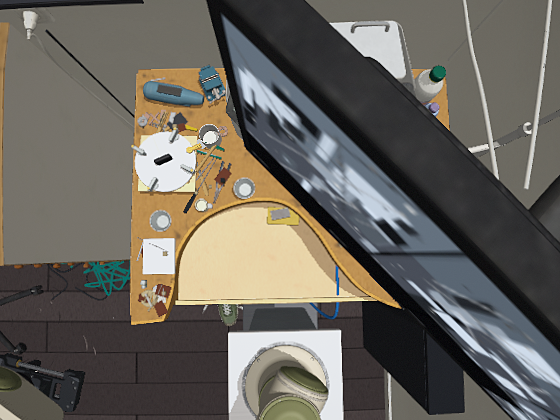

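View pics/scene0.png

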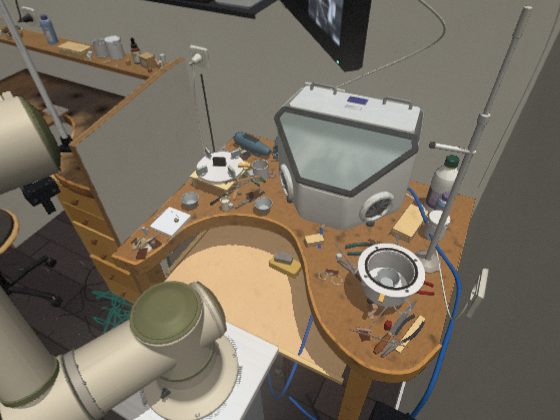

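The top view shows the cover at (165,160) and cups at (209,135), (243,187) and (160,220). A monitor hides the pot there. The scene view shows the pot at (393,272), with what may be a brass tongue near (383,297), and the cabinet between pot and cover.

Run:
```python
from h import *
T=np.load('/tmp/top0.npz');S=np.load('/tmp/scene0.npz');W=T['W']
for c in((209,135),(243,187),(160,220)):
    x,y=c; w=W[y-16:y+17,x-16:x+17].reshape(-1,3)
    bench=np.median(w[:,2]); r=w[(w[:,2]>0.030)&(w[:,2]<0.062)]
    (cx,cy),rad=cv2.minEnclosingCircle((r[:,:2]*1000).astype(np.float32)); 
    print(c,'bench',bench,'center',cx,cy,rad,'zpct',np.percentile(r[:,2],[10,50,90]),W[y,x])
# cover
w=W[115:205,120:210].reshape(-1,3);r=w[(w[:,2]>0.055)&(w[:,2]<0.075)]
print('cover disc',cv2.minEnclosingCircle((r[:,:2]*1000).astype(np.float32)),np.percentile(r[:,2],[5,50,95]))
r=w[(w[:,2]>0.085)&(w[:,2]<0.12)]
rr=np.float32(r[:,:2]*1000);crit=(3,50,.1)
n,l,c=cv2.kmeans(rr,5,None,crit,20,2)[0:3]
for i in range(5): print(c[i],(l==i).sum(),cv2.minAreaRect(rr[l[:,0]==i]), r[l[:,0]==i][:,2].max())
# pot
W=S['W'];w=W[235:320,345:440].reshape(-1,3)
r=w[(w[:,2]>0.105)&(w[:,2]<0.118)];print('pot',cv2.minEnclosingCircle((r[:,:2]*1000).astype(np.float32)),np.percentile(r[:,2],[5,50,95]),len(r))
for n,z in(('top',T),('scene',S)):
    hsv=cv2.cvtColor(z['p'],cv2.COLOR_BGR2HSV)
    box=(slice(115,205),slice(120,210)) if n=='top' else (slice(235,320),slice(345,440))
    m=cv2.inRange(hsv[box],(12,110,120),(32,255,255)); wz=z['W'][box]
    m&=(((wz[...,2]>.05)&(wz[...,2]<.125)*1)*255).astype(np.uint8)
    k,lab,st,ce=cv2.connectedComponentsWithStats(m)
    for i in range(1,k):
        if st[i,4]>3: print(n,st[i],np.median(wz[lab==i],0))
p=S['p'][225:330,335:450]; q=T['p'][105:215,120:260]
cv2.imwrite('pics/c1.png',np.hstack([cv2.resize(p,(int(115*3.6),380),interpolation=3),cv2.resize(q,(385,380),interpolation=3)]))
```

```text
(209, 135) bench 0.003971226336616163 center 691.954345703125 218.46287536621094 45.04549789428711 zpct [0.03247543 0.04841743 0.05808836] [0.71588661 0.21381586 0.00249142]
(243, 187) bench 0.0010880111136307396 center 550.8876342773438 108.29686737060547 29.79145050048828 zpct [0.03141908 0.03481712 0.03824961] [0.55829956 0.11388442 0.00946066]
(160, 220) bench 0.0012275769330841522 center 462.0076904296875 343.6357727050781 29.273433685302734 zpct [0.031693   0.03519238 0.03829872] [0.46617232 0.35032337 0.0122049 ]
cover disc ((646.195556640625, 294.0063781738281), 122.91911315917969) [0.06208757 0.06579127 0.06994737]
[556.3324  350.03693] 70 ((556.961181640625, 351.33404541015625), (10.468722343444824, 39.15548324584961), 63.89017105102539) 0.10373557427852945
[623.56287 323.72772] 91 ((624.2599487304688, 324.7854309082031), (12.289152145385742, 43.10317611694336), 22.76227569580078) 0.10433310434049653
[692.78754 296.48837] 53 ((693.515380859375, 296.9159851074219), (7.011043071746826, 39.09834289550781), 63.54540252685547) 0.10286030321621872
[596.3856  256.51523] 55 ((597.2474365234375, 257.5632019042969), (40.901031494140625, 8.360199928283691), 61.969303131103516) 0.1032301282579183
[651.2391  390.45493] 50 ((651.9242553710938, 391.784423828125), (38.071048736572266, 8.953948974609375), 56.89759063720703) 0.10346208219453125
pot ((447.60394287109375, -389.3367919921875), 139.29771423339844) [0.10688755 0.11024217 0.11387198] 1641
top [54 13  2  2  4] [0.70593524 0.29156238 0.09996692]
top [67 28 15 10 71] [0.65879619 0.24353623 0.0753132 ]
top [71 54  2  3  5] [0.59103486 0.24476762 0.10177813]
top [67 65  3  3  4] [0.56870319 0.26140737 0.05359907]
top [27 72  2  2  4] [0.54512983 0.3596688  0.10217348]
scene [33 59  7  8 37] [ 0.32640033 -0.34859545  0.10953384]
```

View pics/c1.png

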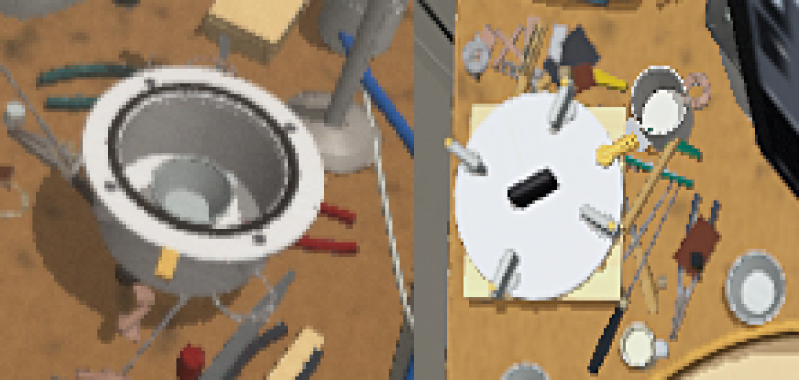

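The scene crop shows the pot with its brass tongue on the flange's near-left edge, at about crop (166,262). In the top crop the nozzle tip lies close to the cup beside the cover. I'll refine these positions, and get the cabinet's extent and a robust pot fit.

```bash
cat >> h.py <<'E'
from scipy.optimize import least_squares
def circ(xy,R,c0,iters=1):
    f=least_squares(lambda c:np.hypot(xy[:,0]-c[0],xy[:,1]-c[1])-R,c0,loss='soft_l1',f_scale=1.5)
    return f.x, np.median(np.abs(f.fun))
E
python3 - <<'E'
from h import *
T=np.load('/tmp/top0.npz');S=np.load('/tmp/scene0.npz')
def loc(W,c,rad,z0,z1):
    w=W.reshape(-1,3)*1000; m=(np.hypot(w[:,0]-c[0],w[:,1]-c[1])<rad)&(w[:,2]>z0)&(w[:,2]<z1); return w[m]
# pot: flange top
r=loc(S['W'],(420,-375),110,105,118); print(len(r),r.mean(0),r.min(0),r.max(0))
# outer boundary via hull of points
h=cv2.convexHull(r[:,:2].astype(np.float32))[:,0]
print('pot outer', circ(h,85,(420,-375)))
# cups
for c in((700,215),(551,108),(462,344)):
    for n,Z in(('top',T),('scene',S)):
        r=loc(Z['W'],c,42,25,60); z=np.percentile(r[:,2],92) if len(r) else 0
        r2=r[r[:,2]>z-6]; print(n,len(r),'ztop',z,r[:,2].max(), circ(r2,29,c) if len(r2)>3 else '')
# brass nozzle
r=loc(T['W'],(623.5,323.7),125,50,85); hs=None
c=np.array([623.5,323.7]); d=np.hypot(*(r[:,:2]-c).T); q=r[d>92]; print('noz?',q.round()[:30])
c2,e=circ(r[(d>80)&(d<90)],85,c); print('cover',c2,e)
# height map obstacles: min radius by azimuth
w=np.vstack([T['W'].reshape(-1,3),S['W'].reshape(-1,3)])*1000
m=(w[:,2]>150)&(w[:,0]>150)&(w[:,2]<1000)&(np.abs(w[:,1])<900); w=w[m]; a=np.degrees(np.arctan2(w[:,1],w[:,0]));rr=np.hypot(w[:,0],w[:,1])
for k in range(-70,75,10):
    s=(a>=k)&(a<k+10)&(rr<1000)
    if s.sum(): i=np.argsort(rr[s])[:5]; print(k,w[s][i[2]].round(), [ (int(zz), int(rr[s&(w[:,2]>zz)].min()) if (s&(w[:,2]>zz)).any() else None) for zz in(200,300,450,600)])
E
```

```text
1586 [ 412.62403608 -349.61790847  110.30502794] [ 315.30365225 -429.27780738  105.00096821] [ 507.63482754 -265.40285425  117.16628762]
pot outer (array([ 421.20447916, -345.79317152]), np.float64(1.5056279669051236))
top 265 ztop 57.398842321607376 59.98882289065778 (array([702.61469198, 206.89374779]), np.float64(1.5604532890916865))
scene 267 ztop 56.488371077962945 59.81253165995947 (array([704.10835965, 204.23629582]), np.float64(1.9416576524568967))
top 130 ztop 38.063595703834565 42.68404586782122 (array([550.51874792, 108.11811825]), np.float64(0.7935887997078801))
scene 104 ztop 38.37763007846385 40.42072086271334 (array([551.87546339, 105.95175003]), np.float64(1.0743631705104182))
top 137 ztop 38.01206204290532 39.75465843137774 (array([462.8485491, 342.6464493]), np.float64(2.1013303522220674))
scene 100 ztop 37.184232791711224 41.59937601665972 (array([463.60793612, 340.89950142]), np.float64(1.0282434344307045))
noz? [[744. 346.  51.]
 [731. 306.  62.]
 [730. 302.  64.]
 [732. 301.  58.]
 [730. 296.  65.]
 [730. 306.  58.]
 [727. 302.  65.]
 [729. 300.  61.]
 [729. 298
[... 809 characters left out ...]
[ 300. -109.  920.] [(200, 319), (300, 319), (450, 319), (600, 319)]
-10 [351. -62. 966.] [(200, 355), (300, 355), (450, 355), (600, 355)]
0 [416.   0. 930.] [(200, 415), (300, 415), (450, 415), (600, 415)]
10 [673. 119. 273.] [(200, 681), (300, 829), (450, 829), (600, None)]
20 [791. 295. 532.] [(200, 843), (300, 843), (450, 843), (600, None)]
30 [794. 460. 524.] [(200, 915), (300, 915), (450, 915), (600, None)]
40 [552. 658. 167.] [(200, 857), (300, None), (450, None), (600, None)]
50 [382. 659. 202.] [(200, 759), (300, None), (450, None), (600, None)]
60 [170. 465. 480.] [(200, 493), (300, 493), (450, 493), (600, None)]
70 [151. 445. 533.] [(200, 468), (300, 468), (450, 468), (600, None)]
```

View pics/wrist0.png

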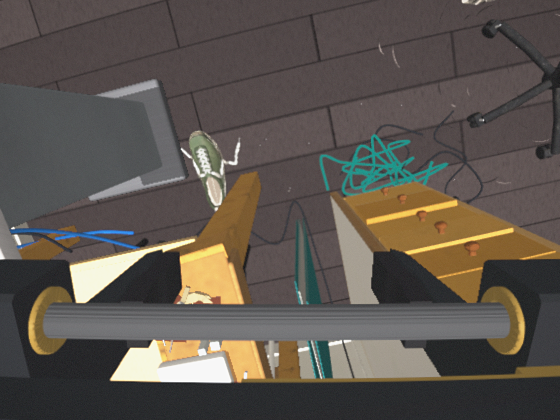

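The wrist view is mostly floor and drawers, with the gripper in the lower part, so it is no use at this pose. Next I'll check the cabinet and monitor clearances.

Run:
```python
from h import *
T=np.load('/tmp/top0.npz');S=np.load('/tmp/scene0.npz')
s=S['W'].reshape(-1,3)*1000;t=T['W'].reshape(-1,3)*1000
w=np.vstack([s,t]);rr=np.hypot(w[:,0],w[:,1]);a=np.degrees(np.arctan2(w[:,1],w[:,0]))
for k in range(-60,45,5):
    o=[]
    for z0,z1 in((60,120),(120,200),(200,300),(300,450)):
        m=(a>=k)&(a<k+5)&(w[:,2]>z0)&(w[:,2]<z1)&(rr>280)&(rr<1100)
        o.append(int(np.percentile(rr[m],2)) if m.sum()>8 else None)
    print(k,o)
m=rr<260; 
for z in(300,500,600,650,700): print(z,(m&(w[:,2]>z)).sum(),end='; ')
print(np.percentile(w[m][:,2],[99,99.9]))
m=(w[:,2]>600)&(w[:,0]>-100)&(rr<900)&(rr>260); print('monitor low', w[m][:,2].min(), w[m][np.argsort(w[m][:,2])[:3]].round())
# tongue in scene + pot centre using gasket inner? brass pixels
hsv=cv2.cvtColor(S['p'],cv2.COLOR_BGR2HSV)
m=cv2.inRange(hsv[285:312,370:395],(10,110,100),(35,255,255))>0
q=S['W'][285:312,370:395][m]*1000; q=q[q[:,2]>95]
print('tongue',q.round())
```

```text
-60 [613, 604, 602, 612]
-55 [632, 649, 634, 647]
-50 [474, 693, 694, 694]
-45 [464, 752, 749, 749]
-40 [464, 711, 711, 707]
-35 [490, 923, 924, 664]
-30 [812, 875, 896, 1051]
-25 [643, 661, 686, 787]
-20 [581, 584, 636, 772]
-15 [566, 568, 619, 750]
-10 [556, 557, 608, 732]
-5 [553, 554, 598, 721]
0 [574, 570, 592, 717]
5 [626, 611, 633, 720]
10 [714, 709, 695, 962]
15 [698, 982, 982, 981]
20 [634, 1010, 1009, 1009]
25 [624, 1047, 1047, 1047]
30 [635, 1077, 1065, 1092]
35 [1030, 1031, 1032, None]
40 [938, 938, 940, None]
300 7764; 500 4435; 600 3792; 650 1487; 700 0; [669.59190963 676.03460801]
monitor low 600.3920840434914 [[ 578. -420.  600.]
 [ 775. -266.  600.]
 [ 575. -424.  601.]]
tongue [[ 334. -344.  112.]
 [ 335. -346.  111.]
 [ 337. -348.  110.]
 [ 332. -345.  110.]
 [ 333. -347.  111.]
 [ 333. -349.  112.]
 [ 336. -351.  109.]
 [ 336. -353.  111.]
 [ 329. -343.  109.]
 [ 329. -346.  110.]
 [ 331. -348.  109.]
 [ 332. -350.  109.]
 [ 334. -352.  108.]
 [ 327. -344.  108.]
 [ 326. -347.  111.]
 [ 329. -349.  109.]
 [ 328. -351.  111.]
 [ 330. -353.  111.]
 [ 324. -345.  108.]
 [ 324. -347.  111.]
 [ 326. -349.  109.]
 [ 326. -352.  110.]
 [ 326. -354.  111.]
 [ 322. -344.  106.]
 [ 322. -346.  107.]
 [ 322. -348.  109.]
 [ 321. -350.  113.]
 [ 324. -352.  109.]
 [ 318. -345.  107.]
 [ 318. -347.  109.]
 [ 319. -349.  110.]
 [ 320. -351.  110.]
 [ 322. -353.  108.]
 [ 315. -348.  109.]
 [ 318. -350.  107.]
 [ 316. -352.  111.]
 [ 318. -354.  110.]]
```

Call:
send_rows([
  [34, -17, 0, 0, 0, 0, 0],
  [35, -17, 0, 0, 0, 0, 0],
  [35, -17, 0, 0, 0, 0, 0],
  [35, -17, 0, 0, 0, 0, 0],
  [35, -17, 0, 0, 0, 0, 0],
  [35, -17, 0, 0, 0, 0, 0],
  [35, -17, 0, 0, 0, 0, 0],
  [35, -17, -10, 0, 0, 0, 0],
  [34, -17, -30, 0, 0, 0, 0],
  [34, -17, -35, 0, 0, 0, 0],
  [0, 0, -35, 0, 0, 0, 0],
  [0, 0, 0, 0, 0, 0, 0],
], force=15)

```text
time: 1.15
ee_pos: [0.4506, 0.3453, 0.1334]
tool_rot: [-0.354, -3.112, 0.009]
wrist_force: [-1.0, -0.6, -0.4]
grip_width: 0.0879
finger_force: 0.0
```

Run:
```python
from h import *
p,d,ci=snap('wrist','w1.png'); o=bot.observe(); print(o['ee_pos'],o['tool_rot'],o['time'],-np.array(ci['R']).T@ci['t'],np.array(ci['R'])[2])
W=world(ci,d)*1000; w=W.reshape(-1,3)
m=(np.hypot(w[:,0]-463,w[:,1]-342)<50)&(w[:,2]>30)&(w[:,2]<45); r=w[m]; print(m.sum(),circ(r,29,(463,342)),np.percentile(r[:,2],[50,95]))
S=np.load('/tmp/scene0.npz')['W'].reshape(-1,3)*1000
for z in range(120,420,40):
    m=(S[:,2]>z)&(S[:,2]<z+40)&(S[:,0]>380)&(S[:,0]<900)&(S[:,1]<-340)&(S[:,1]>-700)
    if m.any(): print(z,np.median(S[m],0).round(),m.sum(),S[m][:,:2].min(0).round(),S[m][:,:2].max(0).round())
```

```text
[0.45096758 0.34659026 0.13710434] [-0.35161635 -3.11588992  0.00561813] 1.2 [0.38671824 0.36126318 0.28045413] [ 0.24198653 -0.0626305  -0.96825613]
1419 (array([462.65907542, 343.47088031]), np.float64(1.1599711583848524)) [35.2536389  38.27928541]
120 [ 750. -530.  141.] 732 [ 402. -531.] [ 899. -364.]
160 [ 708. -530.  178.] 680 [ 426. -531.] [ 897. -373.]
200 [ 617. -530.  217.] 626 [ 411. -531.] [ 899. -382.]
240 [ 575. -530.  261.] 606 [ 380. -531.] [ 899. -417.]
280 [ 574. -530.  300.] 684 [ 380. -531.] [ 896. -417.]
320 [ 574. -530.  341.] 749 [ 380. -531.] [ 897. -417.]
360 [ 573. -530.  381.] 832 [ 380. -531.] [ 900. -362.]
400 [ 569. -530.  416.] 1126 [ 380. -531.] [ 900. -340.]
```

View pics/w1.png

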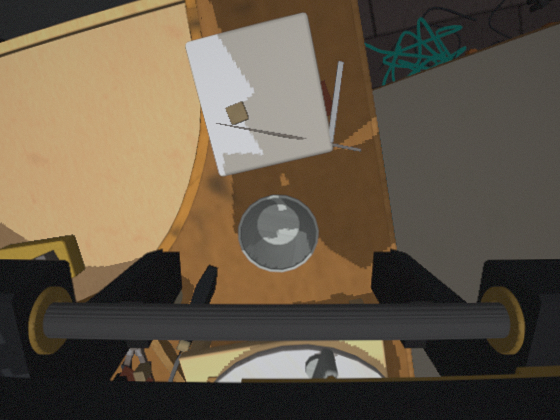

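The wrist view shows the cup at (278,232), which gives (462.7, 343.5) with its rim at 37 mm, matching the first fit. Descending now.

Call:
send_rows([
  [0, 0, -30, 0, 0, 0, 0],
  [0, 0, -30, 0, 0, 0, 0],
  [0, 0, -10, 0, 0, 0, 0],
  [0, 0, 0, 0, 0, 0, 0],
  [0, 0, 0, 0, 0, 0, 0],
])

```text
time: 1.62
ee_pos: [0.4526, 0.3484, 0.0717]
tool_rot: [0.349, 3.12, 0.002]
wrist_force: [1.2, -0.2, 0.4]
grip_width: 0.0882
finger_force: 0.0
```

Call:
send_rows([
  [10, -5, 0, 0, 0, 0, 0],
  [0, 0, -20, 0, 0, 0, 0],
  [0, 0, -20, 0, 0, 0, 0],
  [0, 0, -4, 0, 0, 0, 0],
  [0, 0, 0, 0, 0, 0, 0.5],
  [0, 0, 0, 0, 0, 0, 0.5],
  [0, 0, 0, 0, 0, 0, 0.5],
  [0, 0, 0, 0, 0, 0, 0.5],
  [0, 0, 0, 0, 0, 0, 0.5],
  [0, 0, 0, 0, 0, 0, 0.5],
], force=15)

```text
time: 2.45
ee_pos: [0.4628, 0.3429, 0.0268]
tool_rot: [0.35, 3.12, 0.002]
wrist_force: [-0.8, -0.7, 6.7]
grip_width: 0.0598
finger_force: 15.0
```

Call:
send_rows([
  [0, 0, 25, 0, 0, 0, 0.5],
  [0, 0, 30, 0, 0, 0, 0.5],
  [0, 0, 30, 0, 0, 0, 0.5],
  [-5, -10, 30, 0, 0, 0, 0.5],
  [-10, -25, 25, 0, 0, 0, 0.5],
  [-10, -33, 10, 0, 0, 0, 0.5],
  [-10, -33, 0, 0, 0, 0, 0.5],
  [-10, -33, 0, 0, 0, 0, 0.5],
  [-10, -33, 0, 0, 0, 0, 0.5],
  [-5, -33, 0, 0, 0, 0, 0.5],
  [0, -33, 0, 0, 0, 0, 0.5],
  [0, -33, 0, 0, 0, 0, 0.5],
  [0, -33, 0, 0, 0, 0, 0.5],
  [0, -33, 0, 0, 0, 0, 0.5],
  [0, -33, 0, 0, 0, 0, 0.5],
  [0, -33, 0, 0, 0, 0, 0.5],
  [0, -33, 0, 0, 0, 0, 0.5],
  [0, -33, 0, 0, 0, 0, 0.5],
  [0, 0, 0, 0, 0, 0, 0.5],
  [0, 0, 0, 0, 0, 0, 0.5],
])

```text
time: 4.12
ee_pos: [0.4019, -0.1224, 0.1756]
tool_rot: [-0.355, -3.121, -0.0]
wrist_force: [0.4, 0.5, -0.4]
grip_width: 0.0604
finger_force: 15.0
```

Run:
```python
from h import *
p,d,ci=snap('wrist','w2.png'); o=bot.observe(); print(o['ee_pos'],o['tool_rot'],o['time'],o['grip_width'])
p,d,ci=snap('top','t2.png')
W=world(ci,d)*1000; w=W.reshape(-1,3)
for c in((703,206),(551,107)):
    m=(np.hypot(w[:,0]-c[0],w[:,1]-c[1])<42)&(w[:,2]>25)&(w[:,2]<60); r=w[m]; z=np.percentile(r[:,2],92); r=r[r[:,2]>z-6];print(circ(r,29,c),z)
S=np.load('/tmp/scene0.npz')['W'].reshape(-1,3)*1000
for z in range(120,420,60):
    m=(S[:,2]>z)&(S[:,2]<z+60)&(S[:,0]>480)&(S[:,0]<680)&(S[:,1]<-340)&(S[:,1]>-515)
    if m.any(): print(z,np.median(S[m],0).round(),m.sum(),S[m][:,:2].min(0).round(),S[m][:,:2].max(0).round())
```

```text
[ 0.40193505 -0.12130662  0.17557532] [-3.52445816e-01 -3.12123544e+00 -8.04931032e-04] 4.1667 0.06002558526170204
(array([703.19693887, 205.94126304]), np.float64(1.044013098551389)) 57.978193411367606
(array([550.58327246, 108.22639353]), np.float64(0.6751506756436569)) 38.01568530598692
120 [ 574. -425.  151.] 104 [ 569. -433.] [ 582. -417.]
180 [ 574. -425.  210.] 117 [ 570. -433.] [ 581. -417.]
240 [ 574. -425.  272.] 137 [ 570. -433.] [ 580. -417.]
300 [ 574. -425.  332.] 151 [ 570. -433.] [ 581. -417.]
360 [ 570. -413.  405.] 394 [ 550. -436.] [ 581. -340.]
```

View pics/w2.png

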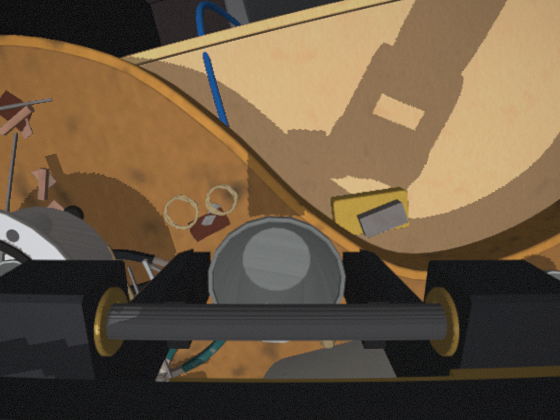

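The wrist view shows the cup held level at about (277,265) with the pot flange at the left edge. The other two cups have not moved. Next I'll carry this one over the pot.

Call:
send_rows([
  [2, -20, 0, 0, 0, 0, 0.5],
  [3, -32, 0, 0, 0, 0, 0.5],
  [3, -33, 0, 0, 0, 0, 0.5],
  [3, -33, 0, 0, 0, 0, 0.5],
  [3, -33, 0, 0, 0, 0, 0.5],
  [3, -33, 0, 0, 0, 0, 0.5],
  [2, -30, 0, 0, 0, 0, 0.5],
  [0, -10, 0, 0, 0, 0, 0.5],
  [0, 0, 0, 0, 0, 0, 0.5],
  [0, 0, 0, 0, 0, 0, 0.5],
])

```text
time: 5.05
ee_pos: [0.4215, -0.3439, 0.1754]
tool_rot: [-0.349, -3.121, -0.002]
wrist_force: [-0.3, 1.9, -1.0]
grip_width: 0.0598
finger_force: 15.0
```

Run:
```python
from h import *
p,d,ci=snap('wrist','w3.png'); o=bot.observe(); print(o['ee_pos'],o['grip_width'],o['wrist_force'])
W=world(ci,d)*1000; w=W.reshape(-1,3); o=o['ee_pos']*1000
# flange points
m=(np.hypot(w[:,0]-421,w[:,1]+346)<112)&(w[:,2]>106)&(w[:,2]<117); r=w[m]; print(m.sum(),r.min(0),r.max(0))
dd=np.hypot(r[:,0]-421,r[:,1]+346)
ang=np.degrees(np.arctan2(r[:,1]+346,r[:,0]-421))
E=[]
for a in range(-180,180,4):
    k=(ang>=a)&(ang<a+4)&(dd<98)
    if k.sum()>5 and not (a>170 or a<-165): j=np.argsort(dd[k])[-2]; E.append(r[k][j])
E=np.array(E); print(len(E), circ(E,85,(421,-346)))
hsv=cv2.cvtColor(p,cv2.COLOR_BGR2HSV); b=cv2.inRange(hsv,(10,110,100),(35,255,255)).ravel()>0
q=w[b&m]; q=q[np.hypot(q[:,0]-421,q[:,1]+346)>78]; print('tongue',len(q),q.mean(0) if len(q) else '',q.min(0) if len(q) else '',q.max(0) if len(q) else '')
S=np.load('/tmp/scene0.npz')['W'].reshape(-1,3)*1000
# cup rim inside the pot from scene
m=(np.hypot(S[:,0]-421,S[:,1]+346)<40)&(S[:,2]>67)&(S[:,2]<78); print('fixed cup rim',m.sum(),circ(S[m],29,(421,-346)))
```

```text
[ 0.42151208 -0.34357005  0.17560977] 0.05951694066822863 [ 0.31403711  0.68012376 -1.2220171 ]
19554 [ 314.44133462 -428.86115912  106.02071041] [ 484.26431101 -259.10767554  116.22850168]
53 (array([ 420.93998662, -344.21373412]), np.float64(0.48295942334499387))
tongue 819 [ 325.90592451 -347.67199826  110.29423799] [ 314.44133462 -354.16478719  106.40564094] [ 336.95460831 -341.40139629  112.70745697]
fixed cup rim 96 (array([ 421.07436382, -345.48356812]), np.float64(0.9549662433266555))
```

View pics/w3.png

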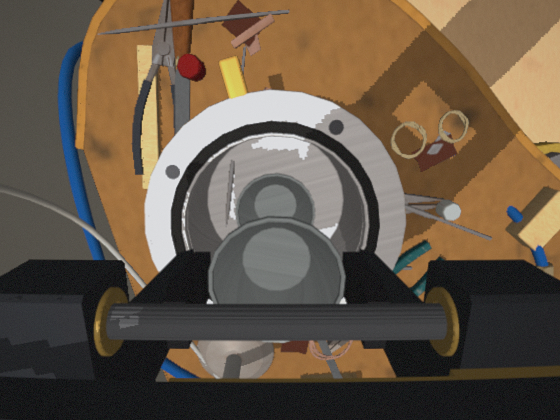

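The pot is in view, with its flange centred near (275,215) px and the tongue at (232,75). The pot axis comes out at (421, -344.5), and the tongue points along 182°.

Call:
send_rows([
  [0, -1, -20, 0, 0, 0, 0.5],
  [0, 0, -25, 0, 0, 0, 0.5],
  [0, 0, -25, 0, 0, 0, 0.5],
  [0, 0, -20, 0, 0, 0, 0.5],
  [0, 0, -10, 0, 0, 0, 0.5],
  [0, 0, 0, 0, 0, 0, 0.5],
  [0, 0, 0, 0, 0, 0, 0.2],
  [0, 0, 0, 0, 0, 0, 0.2],
  [0, 0, 0, 0, 0, 0, 0.2],
  [0, 0, 0, 0, 0, 0, 0.2],
  [0, 0, 25, 0, 0, 0, 0.2],
  [0, 0, 25, 0, 0, 0, 0.2],
  [0, 0, 30, 0, 0, 0, 0.2],
  [0, 0, 25, 0, 0, 0, 0],
  [0, 0, 0, 0, 0, 0, 0],
  [0, 0, 0, 0, 0, 0, 0],
])

```text
time: 6.43
ee_pos: [0.4215, -0.3468, 0.1821]
tool_rot: [0.351, 3.12, -0.003]
wrist_force: [-0.9, -0.2, -0.7]
grip_width: 0.0875
finger_force: 0.0
```

```bash
cat >> h.py <<'E'
def nest(f=None):
    p,d,ci=snap('wrist',f); w=world(ci,d).reshape(-1,3)*1000
    m=(np.hypot(w[:,0]-421,w[:,1]+344.5)<40)&(w[:,2]>40)&(w[:,2]<112); r=w[m]; z=np.percentile(r[:,2],97); q=r[r[:,2]>z-5]
    print('nest top',z,circ(q,29,(421,-344.5)),'n',len(q),'floor',np.median(r[np.hypot(r[:,0]-421,r[:,1]+344.5)<12][:,2]))
def cups(cs):
    p,d,ci=snap('top'); w=world(ci,d).reshape(-1,3)*1000
    for c in cs:
        m=(np.hypot(w[:,0]-c[0],w[:,1]-c[1])<42)&(w[:,2]>25)&(w[:,2]<60); r=w[m]; z=np.percentile(r[:,2],92); r=r[r[:,2]>z-6];print(c,circ(r,29,c),z,len(r))
E
python3 - <<'E'
from h import *
o=bot.observe(); print(o['ee_pos'],o['grip_width'],o['time']); nest('w4.png'); cups([(703,206),(551,108)])
E
```

```text
[ 0.42149268 -0.34678987  0.18208313] 0.08746222334851783 6.4333
nest top 84.22216756656775 (array([ 421.74824685, -344.65876114]), np.float64(0.7245072723803769)) n 1034 floor 56.792962904417195
(703, 206) (array([703.35401981, 206.0252009 ]), np.float64(1.0382069350150864)) 57.477479985350804 68
(551, 108) (array([550.4259158 , 108.22530807]), np.float64(0.6480387056805021)) 38.26891685839411 63
```

The first cup is nested: its top is at 84 and its inner floor at 57, as they should be. Before going near the two remaining cups I need the cabinet's footprint around them.

Run:
```python
from h import *
S=np.load('/tmp/scene0.npz')['W'].reshape(-1,3)*1000;T=np.load('/tmp/top0.npz')['W'].reshape(-1,3)*1000
w=np.vstack([S,T]); 
for z0,z1 in((60,110),(110,180),(180,300)):
    print(z0,[(y,int(np.percentile(w[m][:,0],3)),int(np.percentile(w[m][:,0],97)),int(m.sum())) for y in range(-40,300,20) for m in[(w[:,2]>z0)&(w[:,2]<z1)&(w[:,1]>=y)&(w[:,1]<y+20)&(w[:,0]>500)&(w[:,0]<1000)&(np.hypot(w[:,0]-624,w[:,1]-324)>95)] if m.sum()>4])
```

```text
60 [(-40, 552, 557, 66), (-20, 555, 570, 34), (0, 574, 591, 49), (20, 582, 591, 40), (40, 602, 620, 10), (60, 624, 640, 23), (80, 640, 655, 34), (100, 664, 693, 13), (120, 694, 704, 15), (160, 832, 950, 10), (180, 626, 950, 72), (200, 902, 951, 67), (220, 658, 950, 112), (240, 947, 951, 64), (260, 946, 951, 76), (280, 730, 952, 128)]
110 [(-40, 553, 562, 103), (-20, 554, 574, 57), (0, 575, 593, 41), (20, 586, 612, 87), (40, 593, 632, 82), (60, 610, 654, 61), (80, 632, 671, 42), (100, 674, 695, 74), (120, 692, 705, 44), (160, 946, 951, 11), (180, 946, 951, 102), (200, 946, 951, 102), (220, 946, 952, 114), (240, 945, 953, 146), (260, 946, 953, 175), (280, 946, 954, 177)]
180 [(-40, 564, 951, 483), (-20, 565, 950, 473), (0, 576, 950, 437), (20, 593, 950, 357), (40, 611, 950, 314), (60, 629, 950, 269), (80, 646, 951, 211), (100, 663, 951, 273), (120, 679, 950, 313), (140, 939, 952, 61), (160, 946, 954, 98), (180, 945, 953, 338), (200, 945, 953, 372), (220, 946, 953, 372), (240, 946, 953, 378), (260, 945, 953, 373), (280, 946, 953, 362)]
```

Call:
send_rows([
  [-3, 25, 0, 0, 0, -2, 0],
  [-3, 33, 0, 0, 0, -2, 0],
  [-3, 33, 0, 0, 0, -2, 0],
  [-3, 33, 0, 0, 0, -2, 0],
  [-3, 33, 0, 0, 0, -2, 0],
  [-3, 33, 0, 0, 0, -2, 0],
  [0, 33, 0, 0, 0, -2, 0],
  [0, 33, 0, 0, 0, -2, 0],
  [0, 33, 0, 0, 0, -2, 0],
  [0, 33, 0, 0, 0, -2, 0],
  [0, 33, 0, 0, 0, -2, 0],
  [0, 33, 0, 0, 0, -2, 0],
  [0, 33, 0, 0, 0, -2, 0],
  [10, 20, 0, 0, 0, -2, 0],
  [28, 7, -10, 0, 0, -2, 0],
  [30, 7, -20, 0, 0, -2, 0],
  [30, 6, -20, 0, 0, 0, 0],
  [25, 6, -20, 0, 0, 0, 0],
  [15, 0, 0, 0, 0, 0, 0],
  [0, 0, 0, 0, 0, 0, 0],
])

```text
time: 8.2
ee_pos: [0.5421, 0.1205, 0.1081]
tool_rot: [-1.197, -2.901, 0.002]
wrist_force: [-0.2, -0.6, 0.4]
grip_width: 0.0881
finger_force: 0.0
```

Run:
```python
from h import *
p,d,ci=snap('wrist','w5.png'); o=bot.observe(); print(o['ee_pos'],o['tool_rot'],o['time'],o['joint_positions'])
from scipy.spatial.transform import Rotation as Ro
y=Ro.from_rotvec(o['tool_rot']).as_matrix()[:,1]; print('yang',np.degrees(np.arctan2(y[1],y[0])))
w=world(ci,d).reshape(-1,3)*1000; c=(550.5,108)
m=(np.hypot(w[:,0]-c[0],w[:,1]-c[1])<80)&(w[:,2]>31)&(w[:,2]<45); r=w[m]; print(m.sum(),circ(r,29,c) if m.sum()>5 else '')
```

```text
[0.54097996 0.12049939 0.10898465] [-1.19679392e+00 -2.90189973e+00  1.79352311e-03] 8.25 [ 7.77749175e-03  5.10092813e-01  1.56882150e+00 -5.38598257e-05
  1.06550836e+00 -7.80662731e-01]
yang 45.17590943099188
1979 (array([552.31635025, 110.6919713 ]), np.float64(1.5945653603545509))
```

Call:
send_rows([
  [9, -12, 0, 0, 0, 0, 0],
  [0, 0, -20, 0, 0, 0, 0],
  [0, 0, -25, 0, 0, 0, 0],
  [0, 0, -25, 0, 0, 0, 0],
  [0, 0, -11, 0, 0, 0, 0],
  [0, 0, 0, 0, 0, 0, 0.5],
  [0, 0, 0, 0, 0, 0, 0.5],
  [0, 0, 0, 0, 0, 0, 0.5],
  [0, 0, 0, 0, 0, 0, 0.5],
  [0, 0, 0, 0, 0, 0, 0.5],
  [0, 0, 0, 0, 0, 0, 0.5],
])

```text
time: 9.17
ee_pos: [0.5509, 0.1086, 0.0309]
tool_rot: [1.197, 2.902, 0.001]
wrist_force: [-1.6, 0.3, 7.4]
grip_width: 0.0592
finger_force: 15.0
```

Call:
send_rows([
  [0, 0, 25, 0, 0, 0, 0.5],
  [0, 0, 30, 0, 0, 0, 0.5],
  [-10, 0, 30, 0, 0, 0, 0.5],
  [-28, 0, 30, 0, 0, 0, 0.5],
  [-33, -3, 25, 0, 0, 0, 0.5],
  [-33, -5, 10, 0, 0, 0, 0.5],
  [-33, -15, 0, 0, 0, 0, 0.5],
  [-10, -33, 0, 0, 0, 0, 0.5],
  [0, -33, 0, 0, 0, 0, 0.5],
  [0, -33, 0, 0, 0, 0, 0.5],
  [0, -33, 0, 0, 0, 0, 0.5],
  [0, -33, 0, 0, 0, 0, 0.5],
  [0, -33, 0, 0, 0, 0, 0.5],
  [0, -33, 0, 0, 0, 0, 0.5],
  [3, -33, 0, 0, 0, 0, 0.5],
  [3, -33, 0, 0, 0, 0, 0.5],
  [3, -33, 0, 0, 0, 0, 0.5],
  [3, -33, 0, 0, 0, 0, 0.5],
  [3, -33, 0, 0, 0, 0, 0.5],
  [2, -20, 0, 0, 0, 0, 0.5],
])

```text
time: 10.83
ee_pos: [0.4199, -0.3333, 0.1797]
tool_rot: [1.2, 2.903, -0.001]
wrist_force: [0.1, -0.1, -1.3]
grip_width: 0.0592
finger_force: 15.0
```

Call:
send_rows([
  [0, 0, 0, 0, 0, 0, 0.5],
  [0, 0, 0, 0, 0, 0, 0.5],
])

```text
time: 11.0
ee_pos: [0.4199, -0.3306, 0.1794]
tool_rot: [-1.199, -2.903, -0.001]
wrist_force: [-0.2, 0.3, -1.4]
grip_width: 0.0592
finger_force: 15.0
```

Call:
send_rows([
  [1, -14, 0, 0, 0, 0, 0.5],
  [0, 0, -20, 0, 0, 0, 0.5],
  [0, 0, -25, 0, 0, 0, 0.5],
  [0, 0, -25, 0, 0, 0, 0.5],
  [0, 0, -15, 0, 0, 0, 0.5],
  [0, 0, -4, 0, 0, 0, 0.5],
  [0, 0, 0, 0, 0, 0, 0.5],
  [0, 0, 0, 0, 0, 0, 0.2],
  [0, 0, 0, 0, 0, 0, 0.2],
  [0, 0, 0, 0, 0, 0, 0.2],
  [0, 0, 0, 0, 0, 0, 0.2],
  [0, 0, 25, 0, 0, 0, 0.2],
  [0, 0, 25, 0, 0, 0, 0.2],
  [0, 0, 25, 0, 0, 0, 0],
  [0, 0, 15, 0, 0, 0, 0],
  [0, 0, 0, 0, 0, 0, 0],
])

```text
time: 12.33
ee_pos: [0.4221, -0.3455, 0.1843]
tool_rot: [1.195, 2.899, -0.005]
wrist_force: [-0.7, -0.0, -0.2]
grip_width: 0.0873
finger_force: 0.0
```

Run:
```python
from h import *
o=bot.observe(); print(o['ee_pos'],o['grip_width'],o['time']); nest('w6.png'); cups([(703,206)])
```

```text
[ 0.4220827  -0.34545298  0.1842536 ] 0.08731633289874123 12.3333
nest top 94.1519970579687 (array([ 421.61610035, -343.71875345]), np.float64(0.7755721270839864)) n 1131 floor 66.76825517999598
(703, 206) (array([703.28923046, 205.77957169]), np.float64(1.0302177041195755)) 57.37809049305857 66
```

Call:
send_rows([
  [-3, 25, 0, 0, 0, -2, 0],
  [-3, 33, 0, 0, 0, -2, 0],
  [-3, 33, 0, 0, 0, -2, 0],
  [-3, 33, 0, 0, 0, -2, 0],
  [-3, 33, 0, 0, 0, -2, 0],
  [-3, 33, 0, 0, 0, -2, 0],
  [0, 33, 0, 0, 0, -2, 0],
  [0, 33, 0, 0, 0, -2, 0],
  [0, 33, 0, 0, 0, -2, 0],
  [0, 33, 0, 0, 0, -2, 0],
  [0, 33, 0, 0, 0, -2, 0],
  [0, 33, 0, 0, 0, -2, 0],
  [0, 33, 0, 0, 0, -1, 0],
  [15, 33, 0, 0, 0, 0, 0],
  [25, 30, 0, 0, 0, 0, 0],
  [25, 30, 0, 0, 0, 0, 0],
  [30, 15, 0, 0, 0, 0, 0],
  [30, 5, 0, 0, 0, 0, 0],
  [0, 0, 0, 0, 0, 0, 0],
  [0, 0, 0, 0, 0, 0, 0],
])

```text
time: 14.1
ee_pos: [0.5281, 0.1896, 0.1784]
tool_rot: [-1.796, -2.574, 0.004]
wrist_force: [-0.5, 0.2, -0.2]
grip_width: 0.0884
finger_force: 0.0
```

Call:
send_rows([
  [30, 6, 0, 0, 0, 0, 0],
  [35, 6, 0, 0, 0, 0, 0],
  [35, 5, 0, 0, 0, 0, 0],
  [35, 0, 0, 0, 0, 0, 0],
  [35, 0, -15, 0, 0, 0, 0],
  [0, 0, -25, 0, 0, 0, 0],
  [0, 0, 0, 0, 0, 0, 0],
  [0, 0, 0, 0, 0, 0, 0],
])

```text
time: 14.77
ee_pos: [0.6965, 0.2062, 0.1388]
tool_rot: [-1.796, -2.573, 0.006]
wrist_force: [-0.6, -0.3, 0.6]
grip_width: 0.0881
finger_force: 0.0
```

Run:
```python
from h import *
p,d,ci=snap('wrist','w7.png'); o=bot.observe(); print(o['ee_pos'],o['tool_rot'],o['time'],o['joint_positions'],o['wrist_force'])
w=world(ci,d).reshape(-1,3)*1000; np.savez('/tmp/w7.npz',w=w.reshape(420,560,3),p=p); c=(703,206)
m=(np.hypot(w[:,0]-c[0],w[:,1]-c[1])<45)&(w[:,2]>42)&(w[:,2]<62); r=w[m]; print(m.sum(),circ(r,29,c),np.percentile(r[:,2],[5,50,95]))
```

```text
[0.69705552 0.20652433 0.1411279 ] [-1.79709369e+00 -2.57529680e+00  1.63971996e-03] 14.8167 [ 1.27355422e-01  8.55691261e-01  8.70583998e-01  7.23743023e-05
  1.41695076e+00 -2.24929257e-01] [-0.13059124 -0.43982949  0.85652903]
2110 (array([703.56212547, 207.76128846]), np.float64(1.7279924844049095)) [43.61063621 52.51756428 59.15602888]
```

View pics/w7.png

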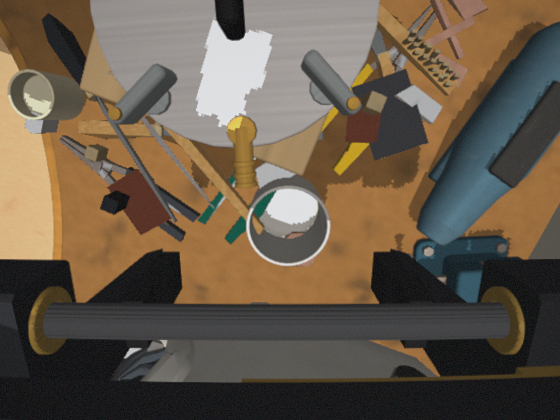

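The object at (288,225) has straight walls and a floor near bench level, so it may be a can and not a cup. I'll compare its profile with the other round things in view.

Run:
```python
from h import *
Z=np.load('/tmp/w7.npz'); w=Z['w'].reshape(-1,3)
d=np.hypot(w[:,0]-703.5,w[:,1]-207)
for a in range(0,45,4):
    m=(d>=a)&(d<a+4); print(a,m.sum(),np.percentile(w[m][:,2],[5,25,50,75,95]).round() if m.sum()>3 else '')
p,dd,ci=snap('scene','s8.png')
S=world(ci,dd)*1000
print(px(ci,np.array([[.7035,.207,.05]])))
q=S[205:245,415:455]; 
for v in range(0,40,4): print(205+v,[tuple(int(x) for x in q[v,u]) for u in range(0,40,8)])
a=p[130:230,120:220]; b=p[190:290,380:480]
cv2.imwrite('pics/c8.png',np.hstack([cv2.resize(x,(400,400),interpolation=3) for x in(a,b)]))
```

```text
0 67 [1. 2. 3. 3. 4.]
4 211 [2. 2. 3. 3. 4.]
8 337 [2. 2. 3. 3. 4.]
12 408 [2. 2. 3. 3. 4.]
16 522 [  2.   3.   3.  22. 229.]
20 1220 [  2.   3. 220. 230. 231.]
24 9783 [ 16. 220. 237. 241. 244.]
28 9483 [ 14. 217. 221. 240. 244.]
32 5746 [  2. 220. 230. 241. 244.]
36 6623 [  2. 164. 221. 240. 244.]
40 5926 [  1. 180. 221. 240. 244.]
44 8265 [  1. 189. 217. 224. 243.]
[[258.96376404 165.98347527]]
205 [(809, -339, -2), (820, -363, -1), (785, -387, 39), (744, -408, 83), (572, -421, 239)]
209 [(752, -345, 31), (796, -367, 2), (787, -391, 20), (737, -412, 74), (573, -425, 225)]
213 [(733, -349, 32), (732, -372, 43), (704, -394, 78), (716, -415, 77), (573, -428, 212)]
217 [(718, -353, 29), (717, -376, 40), (692, -398, 74), (696, -419, 80), (576, -432, 197)]
221 [(699, -358, 31), (726, -380, 16), (673, -401, 76), (576, -418, 175), (695, -443, 75)]
225 [(681, -362, 31), (725, -384, 0), (673, -405, 60), (574, -421, 163), (682, -447, 71)]
229 [(661, -366, 34), (705, -388, 2), (670, -409, 47), (574, -425, 149), (745, -456, -2)]
233 [(664, -370, 15), (685, -392, 5), (669, -413, 32), (573, -429, 135), (724, -459, 0)]
237 [(663, -373, 0), (677, -396, -2), (660, -417, 24), (580, -433, 114), (709, -462, -2)]
241 [(647, -377, 0), (656, -399, 1), (578, -417, 91), (676, -443, 3), (694, -465, -3)]
```

View pics/c8.png

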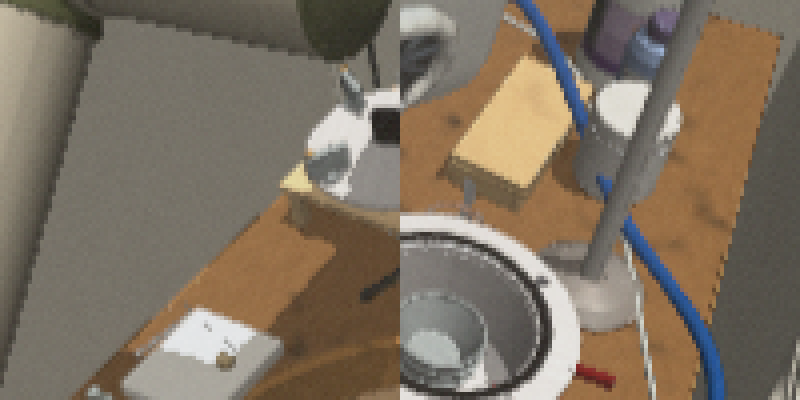

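The profile settles it. The object by the cover has its floor at z = 3 and is about 57 high, so it is a can. The one by the pole is a 77-high tin. Only two loose cups exist and both are nested. Now for the cover: its axis is at about (624.5, 324.4) and the bar lies along -67°, so the tool's y axis must be at 23°.

Call:
send_rows([
  [-12, 20, 0, 0, 0, 1.5, 0],
  [-20, 33, 0, 0, 0, 1.5, 0],
  [-20, 33, 0, 0, 0, 0, 0],
  [-20, 32, 0, 0, 0, 0, 0],
  [0, 0, 0, 0, 0, 0, 0],
  [0, 0, 0, 0, 0, 0, 0],
])

```text
time: 15.37
ee_pos: [0.6249, 0.3263, 0.1432]
tool_rot: [1.725, 2.624, 0.003]
wrist_force: [-0.1, -0.3, -0.2]
grip_width: 0.0879
finger_force: 0.0
```

Run:
```python
from h import *
from scipy.spatial.transform import Rotation as Ro
o=bot.observe(); p,d,ci=snap('wrist','w9.png'); y=Ro.from_rotvec(o['tool_rot']).as_matrix()[:,1]; print(o['ee_pos'],'yang',np.degrees(np.arctan2(y[1],y[0])),o['time'])
w=world(ci,d).reshape(-1,3)*1000; m=(np.hypot(w[:,0]-624.5,w[:,1]-324.4)<100)&(w[:,2]>88)&(w[:,2]<108); r=w[m].astype(np.float32)
q=r[np.hypot(r[:,0]-624.5,r[:,1]-324.4)<35]; print('handle',len(q),cv2.minAreaRect(q[:,:2]) if len(q)>5 else '',q[:,2].max() if len(q) else '')
for a in(-22,68,158,248):
    c=np.array([624.5,324.4])+73*np.array([np.cos(np.radians(a)),np.sin(np.radians(a))]); q=r[(np.hypot(*(r[:,:2]-c).T)<26)&(r[:,2]>94)]; print(a,len(q),c.round(),cv2.minAreaRect(q[:,:2]) if len(q)>5 else '')
Z=np.load('/tmp/w7.npz'); w=Z['w'].reshape(-1,3); b=cv2.inRange(cv2.cvtColor(Z['p'],cv2.COLOR_BGR2HSV),(12,110,80),(32,255,255)).ravel()>0
q=w[b&(w[:,2]>50)&(w[:,2]<85)&(np.hypot(w[:,0]-661,w[:,1]-235)<25)]; print('nozzle',len(q),q.mean(0),q.min(0),q.max(0), np.degrees(np.arctan2(q.mean(0)[1]-324.4,q.mean(0)[0]-624.5)))
```

```text
[0.62492675 0.32630986 0.14323997] yang 23.369347971452108 15.3667Traceback (most recent call last):
  File "<stdin>", line 5, in <module>
cv2.error: OpenCV(4.12.0) /io/opencv/modules/imgproc/src/convhull.cpp:143: error: (-215:Assertion failed) total >= 0 && (depth == CV_32F || depth == CV_32S) in function 'convexHull'
```

Run:
```python
from h import *
def mar(q): return cv2.minAreaRect(np.ascontiguousarray(q[:,:2],dtype=np.float32)) if len(q)>5 else ''
p,d,ci=snap('wrist','w9.png')
w=world(ci,d).reshape(-1,3)*1000; m=(np.hypot(w[:,0]-624.5,w[:,1]-324.4)<100)&(w[:,2]>88)&(w[:,2]<108); r=w[m]
q=r[np.hypot(r[:,0]-624.5,r[:,1]-324.4)<35]; print('handle',len(q),mar(q),q[:,2].max() if len(q) else '')
for a in(-22,68,158,248):
    c=np.array([624.5,324.4])+73*np.array([np.cos(np.radians(a)),np.sin(np.radians(a))]); q=r[(np.hypot(*(r[:,:2]-c).T)<26)&(r[:,2]>94)]; print(a,len(q),c.round(),mar(q))
Z=np.load('/tmp/w7.npz'); w=Z['w'].reshape(-1,3); b=cv2.inRange(cv2.cvtColor(Z['p'],cv2.COLOR_BGR2HSV),(12,110,80),(32,255,255)).ravel()>0
q=w[b&(w[:,2]>50)&(w[:,2]<85)&(np.hypot(w[:,0]-661,w[:,1]-235)<25)]; print('nozzle',len(q),q.mean(0),q.min(0),q.max(0), np.degrees(np.arctan2(q.mean(0)[1]-324.4,q.mean(0)[0]-624.5)))
```

```text
handle 1523 ((625.7085571289062, 325.2074890136719), (11.748801231384277, 44.57704544067383), 23.12490463256836) 104.74709285862652
-22 207 [692. 297.] ((681.0630493164062, 305.7591857910156), (14.553678512573242, 8.979655265808105), 19.502880096435547)
68 1172 [652. 392.] ((652.619384765625, 392.0445251464844), (40.28573226928711, 9.460649490356445), 57.38151931762695)
158 1185 [557. 352.] ((558.0145874023438, 351.5152893066406), (9.572531700134277, 40.10067367553711), 62.23535919189453)
248 170 [597. 257.] ((602.949951171875, 271.3019714355469), (14.47712516784668, 6.458648204803467), 25.838397979736328)
nozzle 1319 [661.00642806 242.77190225  76.99703476] [646.56787593 223.31005428  70.79445429] [674.68372964 259.9781822   80.61033568] -65.90443625328422
```

Call:
send_rows([
  [0.5, -1, -20, 0, 0, 0, 0],
  [0, 0, -25, 0, 0, 0, 0],
  [0, 0, -20, 0, 0, 0, 0],
  [0, 0, -6, 0, 0, 0, 0],
  [0, 0, 0, 0, 0, 0, 0],
  [0, 0, 0, 0, 0, 0, 1],
  [0, 0, 0, 0, 0, 0, 1],
  [0, 0, 0, 0, 0, 0, 1],
  [0, 0, 0, 0, 0, 0, 1],
  [0, 0, 0, 0, 0, 0, 1],
  [0, 0, 0, 0, 0, 0, 1],
  [0, 0, 0, 0, 0, 0, 1],
  [0, 0, 0, 0, 0, 0, 1],
  [0, 0, 0, 0, 0, 0, 1],
  [0, 0, 0, 0, 0, 0, 1],
], force=50)

```text
time: 16.72
ee_pos: [0.6267, 0.3236, 0.0697]
tool_rot: [-1.73, -2.622, 0.0]
wrist_force: [-0.2, 0.5, 0.4]
grip_width: 0.0237
finger_force: 0.0
```

Call:
send_rows([
  [0, 0, 0, 0, 0, 0, 1],
  [0, 0, 0, 0, 0, 0, 1],
  [0, 0, 0, 0, 0, 0, 1],
  [0, 0, 0, 0, 0, 0, 1],
  [0, 0, 0, 0, 0, 0, 1],
])

```text
time: 17.13
ee_pos: [0.6267, 0.3236, 0.0697]
tool_rot: [-1.73, -2.622, -0.0]
wrist_force: [0.5, 0.3, 0.1]
grip_width: 0.0118
finger_force: 50.0
```

Call:
send_rows([
  [0, 0, 12, 0, 0, 0, 1],
  [0, 0, 22, 0, 0, 0, 1],
  [0, 0, 25, 0, 0, 0, 1],
  [0, 0, 25, 0, 0, 0, 1],
  [-8, -8, 16, 0, 0, -2, 1],
  [-20, -18, 0, 0, 0, -4, 1],
  [-28, -25, 0, 0, 0, -4, 1],
  [-28, -25, 0, 0, 0, -4, 1],
  [-28, -25, 0, 0, 0, -4, 1],
  [-28, -25, 0, 0, 0, -4, 1],
  [-28, -25, 0, 0, 0, -4, 1],
  [-28, -25, 0, 0, 0, -4, 1],
  [-20, -26, 0, 0, 0, -4, 1],
  [-8, -30, 0, 0, 0, -5, 1],
  [0, -30, 0, 0, 0, -5, 1],
  [0, -30, 0, 0, 0, -5, 1],
  [0, -30, 0, 0, 0, -5, 1],
  [0, -20, 0, 0, 0, -5, 1],
  [0, -10, 0, 0, 0, 0, 1],
  [0, 0, 0, 0, 0, 0, 1],
])

```text
time: 18.8
ee_pos: [0.4025, -0.0298, 0.1698]
tool_rot: [-2.797, -1.43, 0.001]
wrist_force: [0.1, 1.1, -7.8]
grip_width: 0.0114
finger_force: 50.0
```

Run:
```python
from h import *
from scipy.spatial.transform import Rotation as Ro
p,d,ci=snap('scene','s10.png'); o=bot.observe(); R=Ro.from_rotvec(o['tool_rot']).as_matrix(); print(o['ee_pos'],'yang',np.degrees(np.arctan2(R[1,1],R[0,1])),R[:,2],o['grip_width'],o['time'],o['wrist_force'],o['joint_positions'])
W=world(ci,d); np.savez('/tmp/s10.npz',W=W*1000,p=p)
c=o['ee_pos']; u,v=px(ci,c)[0].astype(int); print(u,v)
a=p[max(0,v-90):v+90,max(0,u-120):u+120]; cv2.imwrite('pics/c10.png',cv2.resize(a,None,fx=3,fy=3,interpolation=3))
```

```text
[ 0.40243449 -0.028611    0.16971878] yang -35.796222948652904 [-5.74312965e-04  4.92680556e-04 -9.99999714e-01] 0.01124847461988716 18.85 [ 0.82976949  0.30162815 -7.59273598] [-3.63552721e-01  1.20469218e-01  1.93414653e+00  2.89371635e-04
  1.08768889e+00  2.61074739e-01]
277 217
```

View pics/c10.png

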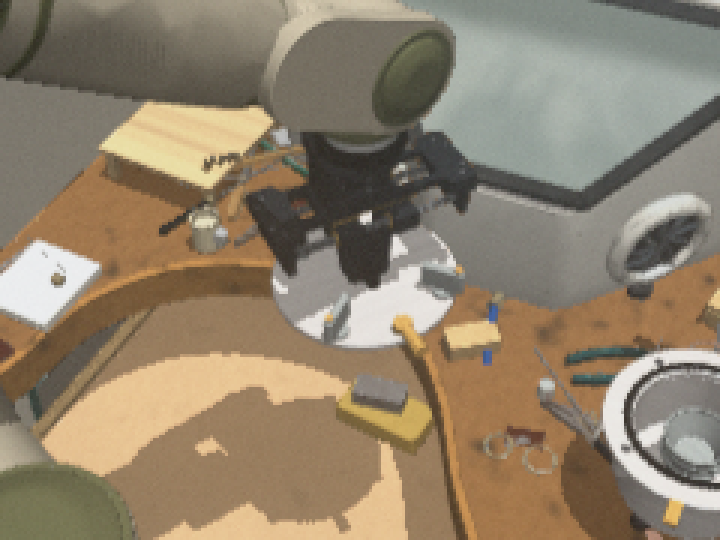

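The scene view shows the cover held level, its nozzle towards the camera, with both cups still in the pot. I'll measure how the cover's axis and nozzle sit relative to the TCP.

Run:
```python
from h import *
Z=np.load('/tmp/s10.npz');w=Z['W'].reshape(-1,3);c=np.array([402.5,-29])
d=np.hypot(*(w[:,:2]-c).T); m=(d<95)&(w[:,2]>157)&(w[:,2]<172); r=w[m]; print(len(r),np.percentile(r[:,2],[5,50,95]))
ang=np.degrees(np.arctan2(r[:,1]-c[1],r[:,0]-c[0])); dd=np.hypot(*(r[:,:2]-c).T);E=[]
for a in range(-180,180,5):
    k=(ang>=a)&(ang<a+5)&(dd<92)
    if k.sum()>4 and not(-140<a<-112):
        j=np.argsort(dd[k])[-2]
        if dd[k][j]>78: E.append(r[k][j])
E=np.array(E); cc,e=circ(E,84.5,c); print(len(E),cc,e)
b=cv2.inRange(cv2.cvtColor(Z['p'],cv2.COLOR_BGR2HSV),(12,110,80),(32,255,255)).ravel()>0
q=w[b&(d<125)&(d>60)&(w[:,2]>150)&(w[:,2]<195)]; q=q[q[:,2]<190]; k=np.degrees(np.arctan2(q[:,1]-c[1],q[:,0]-c[0])); s=(k<-110)&(k>-145); q=q[s]
print('noz',len(q),q.mean(0),'max rad',np.hypot(*(q[:,:2]-cc).T).max(),'ang',np.degrees(np.arctan2(*(q.mean(0)[:2]-cc)[::-1])))
```

```text
1419 [163.07420189 165.93451394 168.53948534]
40 [401.71456164 -30.33841078] 1.1886068979078246
noz 78 [ 348.61137294 -103.28758243  175.12600887] max rad 108.02874886780589 ang -126.05266314047392
```

Call:
send_rows([
  [1, -15, 0, 0, 0, -3, 1],
  [2, -28, 0, 0, 0, -5, 1],
  [2, -30, 0, 0, 0, -5, 1],
  [2, -30, 0, 0, 0, -5, 1],
  [2, -30, 0, 0, 0, -5, 1],
  [2, -30, 0, 0, 0, -5, 1],
  [2, -30, 0, 0, 0, -5, 1],
  [2, -30, 0, 0, 0, -5, 1],
  [2, -30, 0, 0, 0, -5, 1],
  [2, -30, 0, 0, 0, -5, 1],
  [0, -22, 0, 0, 0, -4, 1],
  [0, -10, 0, 0, 0, 0, 1],
  [0, 0, 0, 0, 0, 0, 1],
  [0, 0, 0, 0, 0, 0, 1],
  [0, 0, 0, 0, 0, 0, 1],
])

```text
time: 20.1
ee_pos: [0.422, -0.3417, 0.1695]
tool_rot: [-3.14, -0.064, 0.001]
wrist_force: [0.4, 1.0, -8.0]
grip_width: 0.0115
finger_force: 50.0
```

```bash
cat >> h.py <<'E'
from scipy.spatial.transform import Rotation as Ro
def st():
    o=bot.observe(); R=Ro.from_rotvec(o['tool_rot']).as_matrix(); print((o['ee_pos']*1000).round(1),'yang',np.degrees(np.arctan2(R[1,1],R[0,1])).round(2),'z',R[:2,2].round(4),'w',round(o['grip_width']*1000,1),'t',o['time'],'F',o['wrist_force'].round(1),'j6',o['joint_positions'][5].round(2)); return o
E
python3 - <<'E'
from h import *
p,d,ci=snap('scene','s11.png'); st()
w=world(ci,d).reshape(-1,3)*1000;o=bot.observe()['ee_pos']*1000;c=o[:2]
d=np.hypot(*(w[:,:2]-c).T); m=(d<95)&(w[:,2]>157)&(w[:,2]<172); r=w[m]; print(len(r),np.percentile(r[:,2],[5,50,95]))
ang=np.degrees(np.arctan2(r[:,1]-c[1],r[:,0]-c[0])); dd=np.hypot(*(r[:,:2]-c).T);E=[]
for a in range(-180,180,5):
    k=(ang>=a)&(ang<a+5)&(dd<92)
    if k.sum()>4 and not(a<-165 or a>165):
        j=np.argsort(dd[k])[-2]
        if dd[k][j]>78: E.append(r[k][j])
E=np.array(E); cc,e=circ(E,84.5,c); print(len(E),cc,e)
b=cv2.inRange(cv2.cvtColor(p,cv2.COLOR_BGR2HSV),(12,110,80),(32,255,255)).ravel()>0
q=w[b&(d<125)&(d>60)&(w[:,2]>150)&(w[:,2]<190)&(w[:,0]<c[0]-60)]
print('noz',len(q),q.mean(0),'max rad',np.hypot(*(q[:,:2]-cc).T).max(),'ang',np.degrees(np.arctan2(*(q.mean(0)[:2]-cc)[::-1])))
E
```

```text
[ 422.  -341.9  169.7] yang -87.67 z [-0.0003  0.0008] w 11.7 t 20.15 F [ 0.4  0.6 -7.9] j6 0.63
1922 [162.97836239 165.67515096 168.44920705]
43 [ 422.21749064 -342.15699591] 0.7260548256028727
noz 94 [ 332.98947582 -345.68520656  175.71426112] max rad 108.66583348423859 ang -177.73561788353692
```

Call:
send_rows([
  [-1, -3, 0, 0, 0, -0.3, 1],
  [0, 0, -10, 0, 0, 0, 1],
  [0, 0, -12, 0, 0, 0, 1],
  [0, 0, -9, 0, 0, 0, 1],
  [0, 0, -4, 0, 0, 0, 1],
  [0, 0, -2, 0, 0, 0, 1],
  [0, 0, 0, 0, 0, 0, 1],
  [0, 0, 0, 0, 0, 0, 1],
])

```text
time: 20.82
ee_pos: [0.4209, -0.3466, 0.133]
tool_rot: [3.141, 0.052, 0.001]
wrist_force: [-0.2, 0.3, -7.5]
grip_width: 0.0115
finger_force: 50.0
```

Call:
send_rows([
  [0, 1.5, 0, 0, 0, 0, 1],
  [0, 0, -2, 0, 0, 0, 1],
  [0, 0, -2, 0, 0, 0, 1],
  [0, 0, -2, 0, 0, 0, 1],
  [0, 0, -1.5, 0, 0, 0, 1],
  [0, 0, 0, 0, 0, 0, 1],
  [0, 0, 0, 0, 0, 0, 1],
])

```text
time: 21.4
ee_pos: [0.4207, -0.3449, 0.1251]
tool_rot: [-3.141, -0.051, 0.0]
wrist_force: [-0.9, 0.0, -7.5]
grip_width: 0.0116
finger_force: 50.0
```

Call:
send_rows([
  [0, 0, -1, 0, 0, 0, 1],
  [0, 0, -0.5, 0, 0, 0, 1],
  [0, 0, 0, 0, 0, 0, 1],
  [0, 0, 0, 0, 0, 0, 1],
])

```text
time: 21.73
ee_pos: [0.4208, -0.3451, 0.1244]
tool_rot: [3.14, 0.052, 0.001]
wrist_force: [-1.8, 1.8, 2.1]
grip_width: 0.0117
finger_force: 50.0
```

Call:
send_rows([
  [0, 0, 0, 0, 0, 0, 0.6],
  [0, 0, 0, 0, 0, 0, 0.6],
  [0, 0, 0, 0, 0, 0, 0.6],
  [0, 0, 0, 0, 0, 0, 0.6],
  [0, 0, 20, 0, 0, 0, 0.6],
  [0, 0, 30, 0, 0, 0, 0.6],
  [0, 0, 30, 0, 0, 0, 0.6],
  [0, 0, 20, 0, 0, 0, 0.6],
  [0, 0, 0, 0, 0, 0, 0.6],
  [0, 0, 0, 0, 0, 0, 0.6],
])

```text
time: 22.57
ee_pos: [0.4208, -0.3451, 0.224]
tool_rot: [3.14, 0.051, 0.002]
wrist_force: [0.2, -0.1, -0.4]
grip_width: 0.0351
finger_force: 0.0
```

```bash
cat >> h.py <<'E'
def mar(q): return cv2.minAreaRect(np.ascontiguousarray(q[:,:2],dtype=np.float32)) if len(q)>5 else ''
def wings(n,f=None,noz=-178.1,cen=(421,-345)):
    p,d,ci=snap(n,f); w=world(ci,d).reshape(-1,3)*1000; c0=np.array(cen)
    dd=np.hypot(*(w[:,:2]-c0).T)
    r=w[(dd<80)&(w[:,2]>114)&(w[:,2]<128)]
    if len(r)>50:
        A=np.c_[r[:,:2]-c0,np.ones(len(r))]; s,*_=np.linalg.lstsq(A,r[:,2],rcond=None); print('disc plane z',s[2].round(1),'tilt deg',np.degrees(s[:2]).round(2),len(r))
    q=w[(dd<30)&(w[:,2]>149)&(w[:,2]<162)]; print('handle',len(q),mar(q))
    b=cv2.inRange(cv2.cvtColor(p,cv2.COLOR_BGR2HSV),(10,90,70),(34,255,255)).ravel()>0
    q=w[b&(dd>88)&(dd<120)&(w[:,2]>118)&(w[:,2]<150)&(w[:,0]<c0[0]-50)]
    if len(q): print('noz',len(q),q.mean(0).round(1),np.degrees(np.arctan2(*(q.mean(0)[:2]-c0)[::-1])).round(1))
    for i,k in enumerate((45,135,225,315)):
        a=noz+k; e=np.array([np.cos(np.radians(a)),np.sin(np.radians(a))]); c=c0+73*e
        m=(np.hypot(*(w[:,:2]-c).T)<28)&(w[:,2]>145)&(w[:,2]<160); q=w[m]; s=w[m&b]
        R=mar(q)
        if R=='': print(k,'none'); continue
        an=R[2] if R[1][0]>R[1][1] else R[2]+90
        cw=(a-an)%180
        sd=np.degrees(np.arctan2(*(s.mean(0)[:2]-c)[::-1])) if len(s)>2 else np.nan
        print(k,'axis',c.round(1),'n',len(q),'rect',np.round(R[0],1),np.round(R[1],1),'bar',round(an,1),'cw mod180',round(cw,1),'stud cw',round((a-sd)%360,1),len(s))
E
python3 - <<'E'
from h import *
st(); wings('scene','s12.png'); print(); wings('wrist','w12.png')
E
```

```text
[ 420.8 -345.1  224. ] yang -88.12 z [ 0.001  -0.0013] w 35.1 t 22.5667 F [ 0.2 -0.1 -0.4] j6 0.64
disc plane z 120.8 tilt deg [-0.03  0.01] 2067
handle 74 ((419.228759765625, -345.5718994140625), (43.96318054199219, 11.297708511352539), 1.947174310684204)
noz 47 [ 320.2 -348.8  129.8] -177.8
45 axis [ 371.1 -398.3] n 73 rect [ 370.4 -398.9] [38.5 10.7] bar 40.0 cw mod180 6.9 stud cw 5.0 5
135 axis [ 474.3 -394.9] n 64 rect [ 473.2 -395.6] [10.1 38.3] bar 127.2 cw mod180 9.7 stud cw 10.2 5
225 axis [ 470.9 -291.7] n 54 rect [ 469.4 -292.5] [36.9  8.8] bar 40.6 cw mod180 6.3 stud cw 8.3 5
315 axis [ 367.7 -295.1] n 72 rect [ 366.7 -296. ] [ 9.7 39.2] bar 131.4 cw mod180 5.5 stud cw 6.7 5

disc plane z 121.4 tilt deg [ 0.12 -0.  ] 28883
handle 1247 ((420.65478515625, -344.73956298828125), (44.94805145263672, 11.979381561279297), 2.2279956340789795)
noz 93 [ 314.7 -348.4  132.3] -178.2
45 none
135 axis [ 474.3 -394.9] n 998 rect [ 473.6 -394.3] [ 9.3 40.6] bar 125.8 cw mod180 11.1 stud cw 11.3 111
225 axis [ 470.9 -291.7] n 1021 rect [ 470.3 -291.4] [40.6  9.3] bar 40.7 cw mod180 6.2 stud cw 4.0 115
315 none
```

View pics/w12.png

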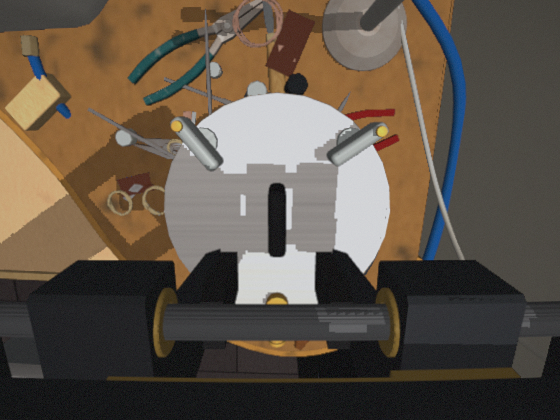

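The cover is seated: disc level at z = 121, handle at 2°, nozzle at (277,310) px lying at -178° over the tongue. The wing bars start about 6°, 11°, 6° and 6° clockwise. I'll start with wing A at (371,-398).

Call:
send_rows([
  [-8, -9, 0, 0, 0, 6.5, 0.6],
  [-8, -9, 0, 0, 0, 6.5, 0.6],
  [-8, -9, 0, 0, 0, 6.5, 0.6],
  [-8, -9, 0, 0, 0, 6.5, 0.6],
  [-9, -9, 0, 0, 0, 6, 0.6],
  [-9, -8, 0, 0, 0, 6, 0.6],
  [0, 0, -25, 0, 0, 0, 0.6],
  [0, 0, -25, 0, 0, 0, 0.6],
  [0, 0, -25, 0, 0, 0, 0.6],
  [0, 0, -15, 0, 0, 0, 0.6],
  [0, 0, -6, 0, 0, 0, 0.6],
  [0, 0, 0, 0, 0, 0, 0.6],
  [0, 0, 0, 0, 0, 0, 0.6],
], force=15)

```text
time: 23.75
ee_pos: [0.3708, -0.398, 0.1278]
tool_rot: [-2.953, -1.071, 0.0]
wrist_force: [-0.3, 0.2, 0.6]
grip_width: 0.0355
finger_force: 0.0
```

```bash
python3 -c "
from h import *
st()"
```

```text
[ 370.8 -398.   127.8] yang -50.12 z [-0.0001  0.0002] w 35.5 t 23.75 F [-0.3  0.2  0.6] j6 -0.16
```

Call:
send_rows([
  [0, 0, 0, 0, 0, 0, 1],
  [0, 0, 0, 0, 0, 0, 1],
  [0, 0, 0, 0, 0, 0, 1],
  [0, 0, 0, 0, 0, 0, 1],
  [0, 0, 0, 0, 0, 0, 1],
  [0, 0, 0, 0, 0, 0, 1],
  [0, 0, 0, 0, 0, 0, 1],
  [0, 0, 0, 0, 0, -6, 1],
  [0, 0, 0, 0, 0, -7, 1],
  [0, 0, 0, 0, 0, -7, 1],
  [0, 0, 0, 0, 0, -7, 1],
  [0, 0, 0, 0, 0, -7, 1],
  [0, 0, 0, 0, 0, -7, 1],
  [0, 0, 0, 0, 0, -7, 1],
  [0, 0, 0, 0, 0, -7, 1],
  [0, 0, 0, 0, 0, -7, 1],
  [0, 0, 0, 0, 0, -7, 1],
  [0, 0, 0, 0, 0, -7, 1],
  [0, 0, 0, 0, 0, -7, 1],
  [0, 0, 0, 0, 0, 0, 1],
])

```text
time: 25.42
ee_pos: [0.3707, -0.3979, 0.128]
tool_rot: [-2.919, 1.161, -0.0]
wrist_force: [-0.9, 0.5, 4.4]
grip_width: 0.0088
finger_force: 15.0
```

```bash
python3 -c "
from h import *
st()"
```

```text
[ 370.7 -397.9  128. ] yang -133.37 z [ 0.0001 -0.    ] w 8.8 t 25.4167 F [-0.9  0.5  4.4] j6 1.29
```

Call:
send_rows([
  [0, 0, 0, 0, 0, 0, 0.6],
  [0, 0, 0, 0, 0, 0, 0.6],
  [0, 0, 0, 0, 0, 0, 0.6],
  [0, 0, 0, 0, 0, 0, 0.6],
  [0, 0, 15, 0, 0, 0, 0.6],
  [0, 0, 25, 0, 0, 0, 0.6],
  [2, 2, 20, 0, 0, 6, 0.6],
  [8, 9, 0, 0, 0, 7, 0.6],
  [9, 10, 0, 0, 0, 7, 0.6],
  [9, 10, 0, 0, 0, 7, 0.6],
  [9, 10, 0, 0, 0, 7, 0.6],
  [9, 10, 0, 0, 0, 7, 0.6],
  [9, 10, 0, 0, 0, 7, 0.6],
  [9, 10, 0, 0, 0, 7, 0.6],
  [9, 10, 0, 0, 0, 7, 0.6],
  [9, 10, 0, 0, 0, 7, 0.6],
  [9, 9, 0, 0, 0, 7, 0.6],
  [9, 6, 0, 0, 0, 7, 0.6],
  [0, 0, -15, 0, 0, 0, 0.6],
  [0, 0, -25, 0, 0, 0, 0.6],
])

```text
time: 27.08
ee_pos: [0.472, -0.2923, 0.1491]
tool_rot: [2.948, 1.074, 0.004]
wrist_force: [0.3, -0.4, -0.6]
grip_width: 0.0353
finger_force: 0.0
```

Call:
send_rows([
  [0, 0, -15, 0, 0, 0, 0.6],
  [0, 0, -5, 0, 0, 0, 0.6],
  [0, 0, 0, 0, 0, 0, 0.6],
  [0, 0, 0, 0, 0, 0, 0.6],
])

```text
time: 27.42
ee_pos: [0.471, -0.2922, 0.1284]
tool_rot: [2.952, 1.072, 0.001]
wrist_force: [-0.7, 0.1, -0.1]
grip_width: 0.0353
finger_force: 0.0
```

```bash
python3 -c "
from h import *
st()"
```

```text
[ 471.  -292.2  128.4] yang -50.1 z [ 0.0007 -0.0006] w 35.3 t 27.4167 F [-0.7  0.1 -0.1] j6 0.11
```

Call:
send_rows([
  [0, 0, 0, 0, 0, 0, 1],
  [0, 0, 0, 0, 0, 0, 1],
  [0, 0, 0, 0, 0, 0, 1],
  [0, 0, 0, 0, 0, 0, 1],
  [0, 0, 0, 0, 0, 0, 1],
  [0, 0, 0, 0, 0, 0, 1],
  [0, 0, 0, 0, 0, 0, 1],
  [0, 0, 0, 0, 0, -6, 1],
  [0, 0, 0, 0, 0, -7, 1],
  [0, 0, 0, 0, 0, -7, 1],
  [0, 0, 0, 0, 0, -7, 1],
  [0, 0, 0, 0, 0, -7, 1],
  [0, 0, 0, 0, 0, -7, 1],
  [0, 0, 0, 0, 0, -7, 1],
  [0, 0, 0, 0, 0, -7, 1],
  [0, 0, 0, 0, 0, -7, 1],
  [0, 0, 0, 0, 0, -7, 1],
  [0, 0, 0, 0, 0, -7, 1],
  [0, 0, 0, 0, 0, -7, 1],
  [0, 0, 0, 0, 0, 0, 1],
])

```text
time: 29.08
ee_pos: [0.4709, -0.2916, 0.128]
tool_rot: [-2.919, 1.161, -0.0]
wrist_force: [0.6, 3.3, 3.0]
grip_width: 0.0086
finger_force: 15.0
```

```bash
python3 -c "
from h import *
st()"
```

```text
[ 470.9 -291.6  128. ] yang -133.37 z [0.0004 0.0006] w 8.6 t 29.0833 F [0.6 3.3 3. ] j6 1.56
```

Call:
send_rows([
  [0, 0, 0, 0, 0, 0, 0.6],
  [0, 0, 0, 0, 0, 0, 0.6],
  [0, 0, 0, 0, 0, 0, 0.6],
  [0, 0, 0, 0, 0, 0, 0.6],
  [0, 0, 15, 0, 0, 0, 0.6],
  [0, 0, 25, 0, 0, 0, 0.6],
  [0, 0, 20, 0, 0, 6, 0.6],
  [0, 0, 0, 0, 0, 7, 0.6],
  [0, 0, 0, 0, 0, 7, 0.6],
  [0, 0, 0, 0, 0, 7, 0.6],
  [0, 0, 0, 0, 0, 7, 0.6],
  [0, 0, 0, 0, 0, 7, 0.6],
  [0, 0, 0, 0, 0, 7, 0.6],
  [0, 0, 0, 0, 0, 7, 0.6],
  [0, 0, 0, 0, 0, 7, 0.6],
  [0, 0, 0, 0, 0, 7, 0.6],
  [0, 0, 0, 0, 0, 7, 0.6],
  [0, 0, 0, 0, 0, 7, 0.6],
  [0, 0, 0, 0, 0, 7, 0.6],
  [0, 0, 0, 0, 0, 7, 0.6],
])

```text
time: 30.75
ee_pos: [0.4706, -0.292, 0.1876]
tool_rot: [-2.796, -1.433, 0.0]
wrist_force: [0.0, -0.4, -0.2]
grip_width: 0.0349
finger_force: 0.0
```

Call:
send_rows([
  [0, 0, 0, 0, 0, 7, 0.6],
  [0, 0, 0, 0, 0, 7, 0.6],
  [0, 0, 0, 0, 0, 7, 0.6],
  [0, 0, 0, 0, 0, 7, 0.6],
  [0, 0, 0, 0, 0, 7, 0.6],
  [0, 0, 0, 0, 0, 7, 0.6],
  [0, 0, 0, 0, 0, 7, 0.6],
  [0, 0, 0, 0, 0, 7, 0.6],
  [0, 0, 0, 0, 0, 7, 0.6],
  [0, 0, 0, 0, 0, 7, 0.6],
  [0, -10, 0, 0, 0, 2.5, 0.6],
  [1, -20, 0, 0, 0, 0, 0.6],
  [1, -25, 0, 0, 0, 0, 0.6],
  [1, -25, 0, 0, 0, 0, 0.6],
  [0, -15, 0, 0, 0, 0, 0.6],
  [0, -8, 0, 0, 0, 0, 0.6],
  [0, 0, 0, 0, 0, 0, 0.6],
  [0, 0, 0, 0, 0, 0, 0.6],
])

```text
time: 32.25
ee_pos: [0.4736, -0.3945, 0.1874]
tool_rot: [-1.416, -2.804, -0.001]
wrist_force: [0.4, 0.1, 0.0]
grip_width: 0.0351
finger_force: 0.0
```

```bash
python3 -c "
from h import *
st()"
```

```text
[ 473.6 -394.5  187.4] yang 36.4 z [-0.0003  0.0006] w 35.1 t 32.25 F [0.4 0.1 0. ] j6 -1.52
```

Call:
send_rows([
  [0.8, 0.6, 0, 2.94, -4.05, 0, 0.6],
  [0, 0, -15, 0, 0, 0, 0.6],
  [0, 0, -22, 0, 0, 0, 0.6],
  [0, 0, -16, 0, 0, 0, 0.6],
  [0, 0, -5, 0, 0, 0, 0.6],
  [0, 0, 0, 0, 0, 0, 0.84],
  [0, 0, 0, 0, 0, 0, 0.84],
  [0, 0, 0, 0, 0, 0, 0.84],
  [0, 0, 0, 0, 0, 0, 0.84],
  [0, 0, 0, 0, 0, 0, 0.84],
  [0, 0, 0, 0, 0, 0, 0.84],
])

```text
time: 33.17
ee_pos: [0.4746, -0.3944, 0.1302]
tool_rot: [1.398, 2.766, 0.12]
wrist_force: [-0.5, -0.1, -0.3]
grip_width: 0.014
finger_force: 0.0
```

```bash
python3 -c "
from h import *
st()"
```

```text
[ 474.6 -394.4  130.2] yang 36.38 z [0.0711 0.0506] w 14.0 t 33.1667 F [-0.5 -0.1 -0.3] j6 -1.59
```

Call:
send_rows([
  [0, 0, 0, 0, 0, -5, 0.84],
  [0, 0, 0, 0, 0, -5, 0.84],
  [0, 0, 0, 0, 0, -5, 0.84],
  [0, 0, 0, 0, 0, -5, 0.84],
  [0, 0, 0, 0, 0, -5, 0.84],
  [0, 0, 0, 0, 0, -5, 0.84],
  [0, 0, 0, 0, 0, -5, 0.84],
  [0, 0, 0, 0, 0, -5, 0.84],
])

```text
time: 33.83
ee_pos: [0.4747, -0.3945, 0.1299]
tool_rot: [2.247, 2.1, 0.091]
wrist_force: [0.8, -1.5, -1.1]
grip_width: 0.0142
finger_force: 2.6
```

Call:
send_rows([
  [0, 0, 0, 0, 0, -5, 0.84],
  [0, 0, 0, 0, 0, -5, 0.84],
  [0, 0, 0, 0, 0, -5, 0.84],
  [0, 0, 0, 0, 0, -5, 0.84],
  [0, 0, 0, 0, 0, -5, 0.84],
  [0, 0, 0, 0, 0, -5, 0.84],
  [0, 0, 0, 0, 0, -5, 0.84],
  [0, 0, 0, 0, 0, -4.5, 0.84],
  [0, 0, 0, 0, 0, 0, 0.84],
])

```text
time: 34.58
ee_pos: [0.4748, -0.3948, 0.1301]
tool_rot: [2.808, 1.213, 0.053]
wrist_force: [1.3, -2.3, -1.1]
grip_width: 0.0139
finger_force: 1.9
```

```bash
python3 -c "
from h import *
st()"
```

```text
[ 474.8 -394.8  130.1] yang -43.27 z [ 0.064  -0.0617] w 13.9 t 34.5833 F [ 1.3 -2.3 -1.1] j6 -0.14
```

Call:
send_rows([
  [0, 0, 0, 1.77, 1.83, 0, 0.84],
  [-0.5, 0, 0, 1.77, 1.83, 0, 0.84],
  [0, 0, 0, 0, 0, 0, 1],
  [0, 0, 0, 0, 0, 0, 1],
  [0, 0, 0, 0, 0, 0, 1],
  [0, 0, 0, 0, 0, 0, 1],
  [0, 0, 0, 0, 0, 0, 1],
])

```text
time: 35.17
ee_pos: [0.4741, -0.3945, 0.1299]
tool_rot: [-2.882, -1.25, -0.001]
wrist_force: [2.7, -2.2, 0.5]
grip_width: 0.0088
finger_force: 15.0
```

```bash
python3 -c "
from h import *
st(); wings('scene','s13.png')"
```

```text
[ 474.1 -394.5  129.9] yang -43.1 z [0.0006 0.0005] w 8.8 t 35.1667 F [ 2.7 -2.2  0.5] j6 -0.13
disc plane z 120.8 tilt deg [-0.11 -0.02] 1892
handle 65 ((416.97747802734375, -345.27703857421875), (39.97175979614258, 11.947930335998535), 1.7936900854110718)
noz 51 [ 320.3 -348.1  130. ] -178.2
45 axis [ 371.1 -398.3] n 71 rect [ 370.  -397.8] [ 9.3 38.2] bar 136.3 cw mod180 90.6 stud cw 94.5 5
135 axis [ 474.3 -394.9] n 75 rect [ 465.2 -398.5] [18.8 42.1] bar 111.8 cw mod180 25.1 stud cw 82.6 7
225 axis [ 470.9 -291.7] n 57 rect [ 470.  -291.7] [10.  37.2] bar 135.6 cw mod180 91.3 stud cw 90.8 4
315 axis [ 367.7 -295.1] n 70 rect [ 367.1 -295.2] [10.5 37.8] bar 129.7 cw mod180 7.2 stud cw 8.2 4
```

Call:
send_rows([
  [0, 0, 0, 0, 0, 0, 0.6],
  [0, 0, 0, 0, 0, 0, 0.6],
  [0, 0, 0, 0, 0, 0, 0.6],
  [0, 0, 0, 0, 0, 0, 0.6],
  [0, 0, 15, 0, 0, 0, 0.6],
  [0, 0, 25, 0, 0, 0, 0.6],
  [-5, 4, 18, 0, 0, 0, 0.6],
  [-9, 8, 0, 0, 0, 6, 0.6],
  [-9, 9, 0, 0, 0, 7, 0.6],
  [-9, 9, 0, 0, 0, 7, 0.6],
  [-10, 9, 0, 0, 0, 7, 0.6],
  [-10, 9, 0, 0, 0, 7, 0.6],
  [-10, 9, 0, 0, 0, 7, 0.6],
  [-9, 9, 0, 0, 0, 7, 0.6],
  [-9, 9, 0, 0, 0, 7, 0.6],
  [-9, 9, 0, 0, 0, 7, 0.6],
  [-9, 8, 0, 0, 0, 7, 0.6],
  [-8, 7, 0, 0, 0, 7, 0.6],
  [0, 0, 0, 0, 0, 7, 0.6],
  [0, 0, -15, 0, 0, 0, 0.6],
])

```text
time: 36.88
ee_pos: [0.3684, -0.2959, 0.1747]
tool_rot: [1.32, 2.848, -0.005]
wrist_force: [0.1, 0.2, 0.3]
grip_width: 0.0352
finger_force: 0.0
```

Call:
send_rows([
  [0, 0, -25, 0, 0, 0, 0.6],
  [0, 0, -15, 0, 0, 0, 0.6],
  [0, 0, -5, 0, 0, 0, 0.6],
  [0, 0, 0, 0, 0, 0, 0.6],
  [0, 0, 0, 0, 0, 0, 0.6],
])

```text
time: 37.3
ee_pos: [0.3682, -0.2956, 0.1283]
tool_rot: [-1.33, -2.845, 0.002]
wrist_force: [-0.3, 0.1, -0.3]
grip_width: 0.0356
finger_force: 0.0
```

```bash
python3 -c "
from h import *
st()"
```

```text
[ 368.2 -295.6  128.3] yang 39.88 z [-0.0013 -0.0008] w 35.6 t 37.3 F [-0.3  0.1 -0.3] j6 -1.62
```

Closing on D and turning it -83°.

Call:
send_rows([
  [0, 0, 0, 0, 0, 0, 1],
  [0, 0, 0, 0, 0, 0, 1],
  [0, 0, 0, 0, 0, 0, 1],
  [0, 0, 0, 0, 0, 0, 1],
  [0, 0, 0, 0, 0, 0, 1],
  [0, 0, 0, 0, 0, 0, 1],
  [0, 0, 0, 0, 0, 0, 1],
  [0, 0, 0, 0, 0, -6, 1],
  [0, 0, 0, 0, 0, -7, 1],
  [0, 0, 0, 0, 0, -7, 1],
  [0, 0, 0, 0, 0, -7, 1],
  [0, 0, 0, 0, 0, -7, 1],
  [0, 0, 0, 0, 0, -7, 1],
  [0, 0, 0, 0, 0, -7, 1],
  [0, 0, 0, 0, 0, -7, 1],
  [0, 0, 0, 0, 0, -7, 1],
  [0, 0, 0, 0, 0, -7, 1],
  [0, 0, 0, 0, 0, -7, 1],
  [0, 0, 0, 0, 0, -7, 1],
  [0, 0, 0, 0, 0, 0, 1],
])

```text
time: 38.97
ee_pos: [0.3673, -0.2953, 0.1279]
tool_rot: [-2.884, -1.239, 0.002]
wrist_force: [-6.2, 1.1, 8.0]
grip_width: 0.0087
finger_force: 15.0
```

Call:
send_rows([
  [0, 0, 0, 0, 0, 0, 0.6],
  [0, 0, 0, 0, 0, 0, 0.6],
  [0, 0, 0, 0, 0, 0, 0.6],
  [0, 0, 0, 0, 0, 0, 0.6],
  [0, 0, 15, 0, 0, 0, 0.6],
  [0, 0, 25, 0, 0, 0, 0.6],
  [0, 0, 20, 0, 0, 0, 0.6],
  [0, 0, 0, 0, 0, 0, 0.6],
  [0, 0, 0, 0, 0, 0, 0.6],
])

```text
time: 39.72
ee_pos: [0.3682, -0.2955, 0.1879]
tool_rot: [-2.882, -1.25, -0.001]
wrist_force: [0.0, -0.0, -1.0]
grip_width: 0.0357
finger_force: 0.0
```

```bash
python3 -c "
from h import *
st(); wings('scene','s14.png')"
```

```text
[ 368.2 -295.5  187.9] yang -43.11 z [0.0004 0.0005] w 35.7 t 39.7167 F [ 0. -0. -1.] j6 -0.17
disc plane z 120.8 tilt deg [-0.09 -0.13] 1820
handle 73 ((420.1722717285156, -345.1801452636719), (43.07341003417969, 11.985576629638672), 1.8720662593841553)
noz 51 [ 320.6 -348.4  129.4] -178.0
45 axis [ 371.1 -398.3] n 68 rect [ 370.  -398.4] [ 8.8 38. ] bar 136.8 cw mod180 90.1 stud cw 91.0 5
135 axis [ 474.3 -394.9] n 62 rect [ 473.4 -395.6] [40.9  9.5] bar 47.9 cw mod180 89.0 stud cw 87.3 4
225 axis [ 470.9 -291.7] n 19 rect [ 461.9 -288.2] [ 3.9 23.1] bar 139.5 cw mod180 87.4 stud cw nan 0
315 axis [ 367.7 -295.1] n 56 rect [ 364.9 -297.2] [34.4  9.2] bar 47.4 cw mod180 89.5 stud cw nan 0
```

Call:
send_rows([
  [0, -4, 0, 0, 0, 6, 0.6],
  [0.2, -8, 0, 0, 0, 7, 0.6],
  [0.2, -8, 0, 0, 0, 7, 0.6],
  [0.2, -8, 0, 0, 0, 7, 0.6],
  [0.2, -8, 0, 0, 0, 7, 0.6],
  [0.2, -8, 0, 0, 0, 7, 0.6],
  [0.2, -8, 0, 0, 0, 7, 0.6],
  [0.3, -8, 0, 0, 0, 7, 0.6],
  [0.3, -8, 0, 0, 0, 7, 0.6],
  [0.3, -9, 0, 0, 0, 7, 0.6],
  [0.3, -9, 0, 0, 0, 7, 0.6],
  [0.3, -9, 0, 0, 0, 7, 0.6],
  [0, -7.5, 0, 0, 0, 7, 0.6],
  [0, 0, -15, 0, 0, 0, 0.6],
  [0, 0, -25, 0, 0, 0, 0.6],
  [0, 0, -15, 0, 0, 0, 0.6],
  [0, 0, -5, 0, 0, 0, 0.6],
  [0, 0, 0, 0, 0, 0, 0.6],
  [0, 0, 0, 0, 0, 0, 0.6],
])

```text
time: 41.35
ee_pos: [0.3707, -0.3978, 0.1277]
tool_rot: [-1.154, -2.92, 0.001]
wrist_force: [0.3, -0.1, 0.0]
grip_width: 0.0354
finger_force: 0.0
```

```bash
python3 -c "
from h import *
st()"
```

```text
[ 370.7 -397.8  127.7] yang 46.88 z [-0.0018 -0.0002] w 35.4 t 41.35 F [ 0.3 -0.1  0. ] j6 -1.85
```

Call:
send_rows([
  [0, 0, 0, 0, 0, 0, 1],
  [0, 0, 0, 0, 0, 0, 1],
  [0, 0, 0, 0, 0, 0, 1],
  [0, 0, 0, 0, 0, 0, 1],
  [0, 0, 0, 0, 0, 0, 1],
  [0, 0, 0, 0, 0, 0, 1],
  [0, 0, 0, 0, 0, 0, 1],
  [0, 0, 0, 0, 0, -6, 1],
  [0, 0, 0, 0, 0, -7, 1],
  [0, 0, 0, 0, 0, -7, 1],
  [0, 0, 0, 0, 0, -7, 1],
  [0, 0, 0, 0, 0, -7, 1],
  [0, 0, 0, 0, 0, -7, 1],
  [0, 0, 0, 0, 0, -7, 1],
  [0, 0, 0, 0, 0, -7, 1],
  [0, 0, 0, 0, 0, -7, 1],
  [0, 0, 0, 0, 0, -7, 1],
  [0, 0, 0, 0, 0, -7, 1],
  [0, 0, 0, 0, 0, -7, 1],
  [0, 0, 0, 0, 0, -7, 1],
])

```text
time: 43.02
ee_pos: [0.3706, -0.3979, 0.128]
tool_rot: [-2.885, -1.241, 0.0]
wrist_force: [-0.1, 0.7, 4.1]
grip_width: 0.0089
finger_force: 15.0
```

Call:
send_rows([
  [0, 0, 0, 0, 0, 0, 1],
  [0, 0, 0, 0, 0, 0, 0.6],
  [0, 0, 0, 0, 0, 0, 0.6],
  [0, 0, 0, 0, 0, 0, 0.6],
  [0, 0, 0, 0, 0, 0, 0.6],
  [0, 0, 15, 0, 0, 0, 0.6],
  [0, 0, 25, 0, 0, 0, 0.6],
  [0, 0, 20, 0, 0, 0, 0.6],
  [0, 0, 0, 0, 0, 0, 0.6],
])

```text
time: 43.77
ee_pos: [0.3715, -0.3991, 0.1914]
tool_rot: [2.877, 1.25, 0.002]
wrist_force: [0.3, -0.1, -0.2]
grip_width: 0.0355
finger_force: 0.0
```

```bash
python3 -c "
from h import *
st(); wings('scene','s15.png')"
```

```text
[ 371.5 -399.1  191.4] yang -43.05 z [ 0.0028 -0.0039] w 35.5 t 43.7667 F [ 0.3 -0.1 -0.2] j6 -0.28
disc plane z 120.7 tilt deg [-0.2   0.03] 1232
handle 0 
noz 52 [ 320.4 -348.   129.8] -178.3
45 axis [ 371.1 -398.3] n 60 rect [ 370.2 -398.6] [39.   8.9] bar 48.7 cw mod180 178.2 stud cw nan 0
135 axis [ 474.3 -394.9] n 7 rect [ 460.  -404.3] [2.6 4.8] bar 106.8 cw mod180 30.1 stud cw nan 0
225 axis [ 470.9 -291.7] n 60 rect [ 468.8 -292.3] [ 8.5 38.4] bar 134.1 cw mod180 92.8 stud cw 90.9 4
315 axis [ 367.7 -295.1] n 63 rect [ 366.7 -295.1] [39.6 10.2] bar 44.3 cw mod180 92.6 stud cw 90.0 4
```

Call:
send_rows([
  [4, 4, 0, 0, 0, 6, 0.6],
  [8, 8, 0, 0, 0, 7, 0.6],
  [8, 9, 0, 0, 0, 7, 0.6],
  [8, 9, 0, 0, 0, 7, 0.6],
  [8, 9, 0, 0, 0, 7, 0.6],
  [8, 9, 0, 0, 0, 7, 0.6],
  [8, 9, 0, 0, 0, 7, 0.6],
  [8, 9, 0, 0, 0, 7, 0.6],
  [8, 9, 0, 0, 0, 7, 0.6],
  [8, 9, 0, 0, 0, 7, 0.6],
  [8, 8, 0, 0, 0, 7, 0.6],
  [8, 8, 0, 0, 0, 7, 0.6],
  [8, 6, 0, 0, 0, 7, 0.6],
  [0, 0, -15, 0, 0, 0, 0.6],
  [0, 0, -25, 0, 0, 0, 0.6],
  [0, 0, -15, 0, 0, 0, 0.6],
  [0, 0, -5, 0, 0, 0, 0.6],
  [0, 0, 0, 0, 0, 0, 0.6],
  [0, 0, 0, 0, 0, 0, 0.6],
])

```text
time: 45.4
ee_pos: [0.4707, -0.2919, 0.1277]
tool_rot: [-1.154, -2.92, 0.002]
wrist_force: [0.3, 0.3, 0.6]
grip_width: 0.0356
finger_force: 0.0
```

```bash
python3 -c "
from h import *
st()"
```

```text
[ 470.7 -291.9  127.7] yang 46.89 z [-0.0018 -0.0004] w 35.6 t 45.4 F [0.3 0.3 0.6] j6 -1.58
```

Call:
send_rows([
  [0, 0, 0, 0, 0, 0, 1],
  [0, 0, 0, 0, 0, 0, 1],
  [0, 0, 0, 0, 0, 0, 1],
  [0, 0, 0, 0, 0, 0, 1],
  [0, 0, 0, 0, 0, 0, 1],
  [0, 0, 0, 0, 0, 0, 1],
  [0, 0, 0, 0, 0, 0, 1],
  [0, 0, 0, 0, 0, -6, 1],
  [0, 0, 0, 0, 0, -7, 1],
  [0, 0, 0, 0, 0, -7, 1],
  [0, 0, 0, 0, 0, -7, 1],
  [0, 0, 0, 0, 0, -7, 1],
  [0, 0, 0, 0, 0, -7, 1],
  [0, 0, 0, 0, 0, -7, 1],
  [0, 0, 0, 0, 0, -7, 1],
  [0, 0, 0, 0, 0, -7, 1],
  [0, 0, 0, 0, 0, -7, 1],
  [0, 0, 0, 0, 0, -7, 1],
  [0, 0, 0, 0, 0, -7, 1],
  [0, 0, 0, 0, 0, -7, 1],
])

```text
time: 47.07
ee_pos: [0.4707, -0.292, 0.128]
tool_rot: [-2.885, -1.241, 0.0]
wrist_force: [-1.9, 1.1, 3.8]
grip_width: 0.0092
finger_force: 15.0
```

Call:
send_rows([
  [0, 0, 0, 0, 0, 0, 1],
  [0, 0, 0, 0, 0, 0, 0.6],
  [0, 0, 0, 0, 0, 0, 0.6],
  [0, 0, 0, 0, 0, 0, 0.6],
  [0, 0, 0, 0, 0, 0, 0.6],
  [0, 0, 15, 0, 0, 0, 0.6],
  [0, 0, 25, 0, 0, 0, 0.6],
  [0, 0, 20, 0, 0, 0, 0.6],
  [0, -10, 0, 0, 0, 0, 0.6],
  [1, -20, 0, 0, 0, 0, 0.6],
  [1, -25, 0, 0, 0, 0, 0.6],
  [1, -25, 0, 0, 0, 0, 0.6],
  [0, -15, 0, 0, 0, 0, 0.6],
  [0, -8, 0, 0, 0, 0, 0.6],
  [0, 0, 0, 0, 0, 0, 0.6],
  [0, 0, 0, 0, 0, 0, 0.6],
])

```text
time: 48.4
ee_pos: [0.4735, -0.3945, 0.187]
tool_rot: [-2.88, -1.249, 0.0]
wrist_force: [-0.2, 0.4, -0.1]
grip_width: 0.0352
finger_force: 0.0
```

```bash
python3 -c "
from h import *
st()"
```

```text
[ 473.5 -394.5  187. ] yang -43.12 z [-0.0012  0.0027] w 35.2 t 48.4 F [-0.2  0.4 -0.1] j6 -0.13
```

Call:
send_rows([
  [0, 0, -15, 0, 0, 0, 0.6],
  [0, 0, -25, 0, 0, 0, 0.6],
  [0, 0, -15, 0, 0, 0, 0.6],
  [0, 0, -4, 0, 0, 0, 0.6],
  [0, 0, 0, 0, 0, 0, 1],
  [0, 0, 0, 0, 0, 0, 1],
  [0, 0, 0, 0, 0, 0, 1],
  [0, 0, 0, 0, 0, 0, 1],
  [0, 0, 0, 0, 0, 0, 1],
  [0, 0, 0, 0, 0, 0, 1],
  [0, 0, 0, 0, 0, 0, 1],
  [0, 0, 0, 0, 0, -6, 1],
  [0, 0, 0, 0, 0, -7, 1],
  [0, 0, 0, 0, 0, -7, 1],
  [0, 0, 0, 0, 0, -7, 1],
  [0, 0, 0, 0, 0, -7, 1],
  [0, 0, 0, 0, 0, -7, 1],
  [0, 0, 0, 0, 0, -7, 1],
  [0, 0, 0, 0, 0, -7, 1],
  [0, 0, 0, 0, 0, -7, 1],
])

```text
time: 50.07
ee_pos: [0.4741, -0.3954, 0.1296]
tool_rot: [3.113, -0.423, 0.004]
wrist_force: [0.3, -0.3, 5.7]
grip_width: 0.0089
finger_force: 15.0
```

Call:
send_rows([
  [0, 0, 0, 0, 0, -7, 1],
  [0, 0, 0, 0, 0, -7, 1],
  [0, 0, 0, 0, 0, -7, 1],
  [0, 0, 0, 0, 0, -7, 1],
  [0, 0, 0, 0, 0, 0, 1],
  [0, 0, 0, 0, 0, 0, 1],
])

```text
time: 50.57
ee_pos: [0.474, -0.3954, 0.1296]
tool_rot: [2.921, -1.156, 0.005]
wrist_force: [1.3, -0.8, 3.7]
grip_width: 0.0091
finger_force: 15.0
```

```bash
python3 -c "
from h import *
st()"
```

```text
[ 474.  -395.4  129.6] yang -133.17 z [ 0.003  -0.0013] w 9.1 t 50.5667 F [ 1.3 -0.8  3.7] j6 1.44
```

Call:
send_rows([
  [0, 0, 0, 0, 0, 0, 0.6],
  [0, 0, 0, 0, 0, 0, 0.6],
  [0, 0, 0, 0, 0, 0, 0.6],
  [0, 0, 0, 0, 0, 0, 0.6],
  [0, 0, 15, 0, 0, 0, 0.6],
  [0, 0, 25, 0, 0, 0, 0.6],
  [-5, 4, 18, 0, 0, 6, 0.6],
  [-9, 8, 0, 0, 0, 7, 0.6],
  [-9, 9, 0, 0, 0, 7, 0.6],
  [-9, 9, 0, 0, 0, 7, 0.6],
  [-10, 9, 0, 0, 0, 7, 0.6],
  [-10, 9, 0, 0, 0, 7, 0.6],
  [-10, 9, 0, 0, 0, 7, 0.6],
  [-9, 9, 0, 0, 0, 7, 0.6],
  [-9, 9, 0, 0, 0, 7, 0.6],
  [-9, 9, 0, 0, 0, 7, 0.6],
  [-9, 9, 0, 0, 0, 7, 0.6],
  [-8, 7, 0, 0, 0, 7, 0.6],
  [0, 0, 0, 0, 0, 7, 0.6],
  [0, 0, -15, 0, 0, 0, 0.6],
])

```text
time: 52.23
ee_pos: [0.3682, -0.2954, 0.1736]
tool_rot: [2.876, 1.258, 0.002]
wrist_force: [0.9, -0.4, -0.1]
grip_width: 0.035
finger_force: 0.0
```

Call:
send_rows([
  [0, 0, -25, 0, 0, 0, 0.6],
  [0, 0, -15, 0, 0, 0, 0.6],
  [0, 0, -4, 0, 0, 0, 0.6],
  [0, 0, 0, 0, 0, 0, 0.6],
  [0, 0, 0, 0, 0, 0, 0.6],
])

```text
time: 52.65
ee_pos: [0.3679, -0.2951, 0.1284]
tool_rot: [-2.882, -1.249, -0.001]
wrist_force: [0.2, 0.3, 0.2]
grip_width: 0.0352
finger_force: 0.0
```

```bash
python3 -c "
from h import *
st()"
```

```text
[ 367.9 -295.1  128.4] yang -43.12 z [-0.0001  0.001 ] w 35.2 t 52.65 F [0.2 0.3 0.2] j6 -0.17
```

Call:
send_rows([
  [0, 0, 0, 0, 0, 0, 1],
  [0, 0, 0, 0, 0, 0, 1],
  [0, 0, 0, 0, 0, 0, 1],
  [0, 0, 0, 0, 0, 0, 1],
  [0, 0, 0, 0, 0, 0, 1],
  [0, 0, 0, 0, 0, 0, 1],
  [0, 0, 0, 0, 0, 0, 1],
  [0, 0, 0, 0, 0, -6, 1],
  [0, 0, 0, 0, 0, -7, 1],
  [0, 0, 0, 0, 0, -7, 1],
  [0, 0, 0, 0, 0, -7, 1],
  [0, 0, 0, 0, 0, -7, 1],
  [0, 0, 0, 0, 0, -7, 1],
  [0, 0, 0, 0, 0, -7, 1],
  [0, 0, 0, 0, 0, -7, 1],
  [0, 0, 0, 0, 0, -7, 1],
  [0, 0, 0, 0, 0, -7, 1],
  [0, 0, 0, 0, 0, -7, 1],
  [0, 0, 0, 0, 0, -7, 1],
  [0, 0, 0, 0, 0, -7, 1],
])

```text
time: 54.32
ee_pos: [0.3678, -0.2951, 0.1279]
tool_rot: [-2.918, 1.163, -0.003]
wrist_force: [-0.1, -0.7, 2.2]
grip_width: 0.0091
finger_force: 15.0
```

Call:
send_rows([
  [0, 0, 0, 0, 0, 0, 1],
  [0, 0, 0, 0, 0, 0, 0.6],
  [0, 0, 0, 0, 0, 0, 0.6],
  [0, 0, 0, 0, 0, 0, 0.6],
  [0, 0, 0, 0, 0, 0, 0.6],
  [0, 0, 15, 0, 0, 0, 0.6],
  [0, 0, 25, 0, 0, 0, 0.6],
  [0, 0, 25, 0, 0, 0, 0.6],
  [0, 25, 25, 0, 0, 0, 0.6],
  [0, 35, 20, 0, 0, 0, 0.6],
  [0, 35, 0, 0, 0, 0, 0.6],
  [0, 35, 0, 0, 0, 0, 0.6],
  [0, 35, 0, 0, 0, 0, 0.6],
  [0, 35, 0, 0, 0, 0, 0.6],
  [0, 20, 0, 0, 0, 0, 0.6],
  [0, 0, 0, 0, 0, 0, 0.6],
  [0, 0, 0, 0, 0, 0, 0.6],
])

```text
time: 55.73
ee_pos: [0.3677, -0.0744, 0.2378]
tool_rot: [-2.923, 1.15, -0.003]
wrist_force: [0.4, 0.3, 1.1]
grip_width: 0.0354
finger_force: 0.0
```

```bash
python3 -c "
from h import *
st(); wings('scene','s16.png')
p=cv2.imread('pics/s16.png')[215:335,320:480]; cv2.imwrite('pics/c16.png',cv2.resize(p,None,fx=4,fy=4,interpolation=3))"
```

```text
[367.7 -74.4 237.8] yang -132.96 z [0.002  0.0002] w 35.4 t 55.7333 F [0.4 0.3 1.1] j6 1.8
disc plane z 120.9 tilt deg [-0.03  0.06] 2076
handle 74 ((419.4987487792969, -345.5562744140625), (43.43465042114258, 11.373268127441406), 2.030264377593994)
noz 50 [ 320.1 -348.5  129.9] -178.0
45 axis [ 371.1 -398.3] n 75 rect [ 369.9 -399.1] [37.9  9.6] bar 48.5 cw mod180 178.4 stud cw 182.1 5
135 axis [ 474.3 -394.9] n 61 rect [ 472.8 -396.1] [ 9.8 41.3] bar 139.3 cw mod180 177.6 stud cw 175.2 3
225 axis [ 470.9 -291.7] n 58 rect [ 468.4 -292.7] [39.8 10.5] bar 46.4 cw mod180 0.5 stud cw 178.0 6
315 axis [ 367.7 -295.1] n 66 rect [ 366.9 -295.6] [10.3 40.1] bar 136.0 cw mod180 0.9 stud cw 178.8 4
```

View pics/c16.png

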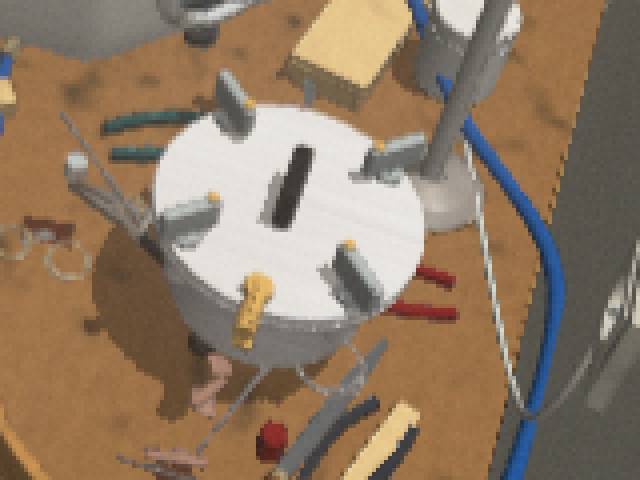

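The crop shows the cover flat, the nozzle at (255,310) over the tongue, and all four studs pointing at the centre. Handing in.

```bash
python3 -c "
from h import *
print(bot.close_job())"
```

```text
the job is handed in; nothing more can be done
None
```

The job is handed in at about 56 s of the 210 s: both loose cups found are nested upright in the pot, the cover sits flat with its nozzle over the tongue, and all four wing screws are at about 180° after two cross-order rounds; I found no third cup and left alone two round cans that were not cups.

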